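# Clamp the blue-collared sprayer in the tilted inspection chuck

### The job

Mount the blue-collared sprayer in the tilted bench chuck for inspection: stand it in the open jaws, needle up, with its collar resting on the jaws, then turn the knurled sleeve clockwise until the three jaws hold the shank straight and hand-tight, without overtightening: the thin-walled shank must not be crushed. Leave the other two sprayers in the rack, and the two bottles and the beaker where they are.

Things in the scene. Friction and masses are not known exactly. Their poses are not given: they have to be found in the camera images.
- sprayer_blue: the sprayer to mount: BLUE collar, steel, 73 mm long, about 90 g. Origin on its axis in the collar's underside, z along the axis to the needle. z -45 to 0 mm: plain round shank, 10 mm diameter, domed end; 0 to 6: collar, 27.6 mm diameter; 6 to 20: round steel neck to grip, 12 mm diameter; 20 to 28: brass nozzle. Starts upright in a rack hole, collar resting on the rack's top
- sprayer_green: bystander: a sprayer exactly like the blue one (same sizes and origin) but with a GREEN collar, in another hole of the rack
- sprayer_orange: bystander: a sprayer exactly like the blue one (same sizes and origin) but with an ORANGE collar, in another hole of the rack
- rack: white plastic service rack, fixed, 66 x 230 mm, 60 mm high; origin at the centre of its underside, y along its length. Three holes, 14 mm wide and 52 mm deep, in its top at y = -75, 0 and 75 mm (x = 0), one sprayer in each, colours in any order. It stands left or right of the bench chuck
- stand: cast grey base of the tilted bench chuck, fixed: foot 16 mm thick, x -55 to 115 mm, y +-62 mm; two cheeks at y +-39 mm (x 8 to 64 mm), 114 mm high. Origin on the table under the chuck; the chuck leans to its -x side. Nothing of it is beside or above the sleeve
- chuck_mouth (a point): centre of the chuck's mouth: on the chuck axis, in the plane of the jaws' top faces, 168 mm above the table. z = chuck axis, pointing out of the chuck, leaning 28 degrees (0.49 rad) from vertical to the stand's -x side. The jaws go 20 mm down from this plane; below them a bore 22 mm wide runs to z -66 mm. The fixed chuck body under the sleeve is 45 mm in diameter
- sleeve_mid (a point): point on the chuck axis at mid-height of the knurled dark steel sleeve to turn: outside diameter 52.4 mm, from 5 to 28 mm under the mouth plane; z = chuck axis as for chuck_mouth (this point does not turn). CLOCKWISE seen from above the jaws (negative about z) closes the three jaws together, 1.3 mm of radius per rad; the scroll is self-locking and stays where it is left
- chuck: the fixed chuck in the stand, carrying sleeve and jaws; origin and axes as chuck_mouth. How the sleeve feels: 0.25 N m of drag while turning free (1.7 to 2.5 rad from the start to the shank); once all jaws bear on the shank, about 0.08 N m more per 0.1 rad. 0.4 to 0.55 N m is hand-tight; from about 0.7 N m the shank is crushed
- jaw_a: one of three coupled steel chuck jaws 120 degrees apart, 8 mm wide, 20 mm deep, on the chuck's face, tops 5 mm above the sleeve; they do not turn with the sleeve. Origin: middle of the upper edge of its inner gripping face (its distance from the axis is the opening radius, 7.2 to 8.3 mm at the start, 5 mm on the shank); x points outward
- jaw_b: one of three coupled steel chuck jaws 120 degrees apart, 8 mm wide, 20 mm deep, on the chuck's face, tops 5 mm above the sleeve; they do not turn with the sleeve. Origin: middle of the upper edge of its inner gripping face (its distance from the axis is the opening radius, 7.2 to 8.3 mm at the start, 5 mm on the shank); x points outward
- jaw_c: one of three coupled steel chuck jaws 120 degrees apart, 8 mm wide, 20 mm deep, on the chuck's face, tops 5 mm above the sleeve; they do not turn with the sleeve. Origin: middle of the upper edge of its inner gripping face (its distance from the axis is the opening radius, 7.2 to 8.3 mm at the start, 5 mm on the shank); x points outward
- solvent_bottle: closed amber glass bottle, 70 mm diameter, 150 mm high, upright; origin under its centre. Bystander.
- wash_bottle: translucent plastic wash bottle with a red cap and spout, 62 mm diameter, 172 mm high with its spout; origin under its centre. Bystander.
- beaker: empty glass beaker, 68 mm diameter, 85 mm high; origin under its centre. Bystander.

How it is judged (in metres and radians):
On the way:
1. the blue sprayer stands in the open chuck, shank between the jaws, collar down on them within 5 mm, and let go (z of sprayer_blue in the frame of chuck_mouth between -0.003 and 0.005 m and x of sprayer_blue in the frame of chuck_mouth between -0.008 and 0.008 m and y of sprayer_blue in the frame of chuck_mouth between -0.008 and 0.008 m and angle between the z axis of sprayer_blue and the z axis of chuck_mouth, either way round below 0.25 rad and contact force between the fingers and sprayer_blue below 0.2 N), for 0.2 s.
At the end, for the whole second after the job is handed in: blue sprayer needle up in the chuck, at rest, within 2 mm of the axis and 0.06 rad of parallel, collar underside 2 mm below to 3 mm above the jaws' top plane, each jaw pressing it with over 8 N; other sprayers within 15 mm and bottles, beaker within 30 mm of their starts (contact force between sprayer_blue and jaw_a above 8 N and contact force between sprayer_blue and jaw_b above 8 N and contact force between sprayer_blue and jaw_c above 8 N and x of sprayer_blue in the frame of chuck_mouth between -0.002 and 0.002 m and y of sprayer_blue in the frame of chuck_mouth between -0.002 and 0.002 m and z of sprayer_blue in the frame of chuck_mouth between -0.002 and 0.003 m and angle between the z axis of sprayer_blue and the z axis of chuck_mouth, either way round below 0.06 rad and linear speed of sprayer_blue below 0.02 m/s and distance of each of sprayer_green, sprayer_orange from where it was at the start of the episode below 0.015 m and distance of each of solvent_bottle, wash_bottle, beaker from where it was at the start of the episode below 0.03 m); the robot touches nothing.
It fails at once if the shank is crushed: a jaw presses on the blue sprayer with more than 120 N (contact force between sprayer_blue and jaw_a above 120 N or contact force between sprayer_blue and jaw_b above 120 N or contact force between sprayer_blue and jaw_c above 120 N).
It fails at once if one of the other two sprayers is moved by more than 15 mm (distance of any of sprayer_green, sprayer_orange from where it was at the start of the episode above 0.015 m).
It fails at once if a bottle or the beaker is moved by more than 30 mm (distance of any of solvent_bottle, wash_bottle, beaker from where it was at the start of the episode above 0.03 m).
It also fails if it takes over 72 s, if anything falls off the work surface, if the arm or the gripper's body presses on something with over 40 N, if the wrist force passes 120 N, or if a joint passes its speed limit or range.

### The arm

A 7-joint arm with a two-finger parallel gripper is mounted at the origin on the work surface. World frame = base frame: x ahead of the robot, y to its left, z up, the work surface at z = 0. Lengths are in m, angles in degrees, forces in N, time in s.
With the tool pointing down it reaches from about 0.35 to 0.9 m from the base axis. Payload 8.1 kg.
Tool frame: the origin (TCP) lies on the mounting face of the last link; the fingertips stand 173 mm ahead of it and the grasp point (between the pads) lies 155 mm ahead of it; z points along the fingers, y is the line along which they close (so a half turn about z gives the same grasp; the last joint's range is limited). The gripper opens to 85 mm and grips with 20 to 120 N. Pads are 22 mm wide; open, the fingers measure 114 mm over their backs; the gripper's body (76 mm by 85 mm) begins 54 mm behind the grasp point. The pads swing forward as they close: fully open they stand 13 mm farther back than shut.
Start: joints at [60.585, 24.895, 1.432, 90.138, -0.665, 64.973, -4.303], TCP at [0.25, -0.573, 0.405] pointing down, gripper open.
Joint ranges: [-149.89, 149.89], [-25.12, 119.58], [-72.63, 75.52], [4.76, 147.25], [-75.54, 255.54], [6.69, 114.76], [-157.13, 157.13]. Speed limits (degrees/s): [127.2, 127.2, 172.46, 172.46, 180, 180, 180].

### API

Orientations are given as a 3x3 rotation matrix whose columns are the frame's x, y, z axes.
In Python, from workcell import sensors, cams, manip gives the robot as it stands.
- The arm moves only by the tool send_rows, never from a script. Its argument "steps" is a list of rows, each a list of 5 numbers: the shift along the tool's x, y, z in cm, then the turn about the tool's z in degrees, then the finger opening in cm, from 0 to 8.54. A call has 1 to 12 rows; each row is the pose to reach, as a shift and turn from the pose commanded when the call began, along the tool's axes at that moment; what a row does not reach only later rows make up. A row lasts 1/10 s, in which the tool goes at most 50 mm and 8.59 degrees, less where a joint would pass 70% of its speed; a pose out of reach is approached as far as the arm can. A call with a gripper value outside its range is refused whole. The fingers move at their own pace and stop on an object; the grip force is fixed at half the most. Time passes only in rows, so rows that repeat a pose let the fingers close. It gives the time, the measured TCP pose, the force, the opening and the grip force at its end, in the units of the state.
- sensors.observe(): the state, without advancing time (a new reading comes with each control period).
- cams.capture(name): name is "scene" or "top"; returns the picture (384x512x3 uint8, red, green, blue); there is no depth.
- cams.calibration(name): a dict with "camera_matrix" (3x3 intrinsics, pixels), "extrinsics" (4x4, takes a point from world to camera coordinates). Camera axes: x right, y up, looking along -z (the intrinsics and any distortion apply to the point x, -y, -z); pixel columns grow to the right and rows downward; lengths in m; the calibration is good to about 2 mm. A picture is of the moment at which its call begins. calibration takes no time and is no camera call.
- manip.hand_in(): hands the job in; it is judged then, once.
The state is a dict: "t": time; "joint_pos": joint angles; "qvel": joint speeds; "joint_efforts": joint torques, N m; "position": TCP position; "tool_rot": TCP orientation; "force": force on the tool from outside, world axes, zero at the start; "torque": the same for the moment, N m; "finger_gap": finger opening in m; "grasp_force": force on a finger pad.
Only numpy, scipy, OpenCV 4.12 (cv2) and the standard library are available. Lean on these libraries where they do the work, as an engineer would, in place of code of your own. Each camera call takes 0.05 s, during which the arm holds its last target. There are 200 camera calls.

## Working session

There is one attempt and no reset: what is moved stays moved. The work goes in short steps, Python scripts to look and compute and a tool call to move; the robot and the scene stay as the last step left them, time stands still between calls to the robot, and variables do not carry over. Pictures are saved under pics/ and viewed, at most 10 in all, crops included, and the job is handed in when it is done.

Besides the shell and the picture viewer there is one more tool, called after "Request:" as a command line: name --pt "numbers of a row" for each row, then --argument value for the rest. send_rows: Moves the arm, as the interface text tells. Its arguments: {"type":"object","properties":{"steps":{"type":"array","items":{"type":"array","items":{"type":"number"}}}},"required":["steps"]}

```bash
ls; mkdir -p pics; python3 - <<'E'
from workcell import sensors,cams
import cv2,numpy as np
np.set_printoptions(precision=4,suppress=True)
for n in("scene","top"):
    im=cams.capture(n); np.save(f'{n}0.npy',im); cv2.imwrite(f'pics/{n}0.png',im[:,:,::-1])
    c=cams.calibration(n); print(n,c)
print(sensors.observe())
E
```

```text
pics
scene {'camera_matrix': array([[421.0674,   0.    , 253.3921],
       [  0.    , 421.0674, 192.6502],
       [  0.    ,   0.    ,   1.    ]]), 'extrinsics': array([[ 0.2783,  0.9605, -0.0064, -0.1452],
       [-0.6664,  0.1978,  0.7189,  0.2447],
       [ 0.6918, -0.1958,  0.6951, -1.554 ],
       [ 0.    ,  0.    ,  0.    ,  1.    ]])}
top {'camera_matrix': array([[366.7948,   0.    , 255.9184],
       [  0.    , 366.7948, 195.9696],
       [  0.    ,   0.    ,   1.    ]]), 'extrinsics': array([[-0.03  , -0.9995, -0.0071,  0.0136],
       [ 0.9797, -0.0308,  0.1982, -0.532 ],
       [-0.1983, -0.001 ,  0.9801, -0.9585],
       [ 0.    ,  0.    ,  0.    ,  1.    ]])}
{'t': 0.1, 'joint_pos': array([60.5844, 24.9333,  1.43  , 90.1815, -0.6639, 64.9743, -4.3029]), 'qvel': array([ 0.0248, -0.0872, -0.0273, -0.1363,  0.1036, -0.0336,  0.0002]), 'joint_efforts': array([  0.0031, -67.1762,   1.0282, -31.6903,   0.0158,   0.0072,
         0.0001]), 'position': array([ 0.2495, -0.5728,  0.404 ]), 'tool_rot': array([[ 0.9168,  0.3993, -0.0007],
       [ 0.3993, -0.9168,  0.0012],
       [-0.0001, -0.0014, -1.    ]]), 'force': array([ 0.2549, -0.2578,  0.098 ]), 'torque': array([-0.0348,  0.0127,  0.0199]), 'grasp_force': 0.0, 'finger_gap': 0.08536910430073834}
```

View pics/scene0.png

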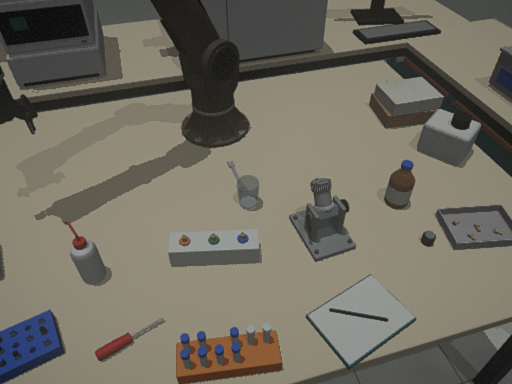

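View pics/top0.png

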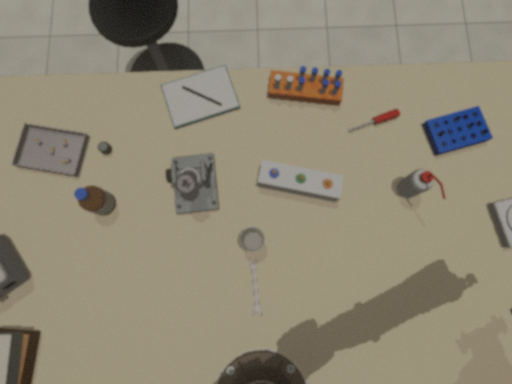

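The scene view shows the rack at (215,247) with the blue sprayer at (242,238) and the chuck mouth near (321,184). In the top view blue is at (274,173) and the chuck near (186,182). I'll enlarge the chuck in both views.

```bash
cat > h.py <<'E'
import numpy as np,cv2
from workcell import cams
np.set_printoptions(precision=4,suppress=True)
def P(n):
    c=cams.calibration(n); K=np.array(c['camera_matrix']);E=np.array(c['extrinsics'])
    return K@np.diag([1,-1,-1])@E[:3]
def proj(n,X):
    p=P(n)@np.append(X,1); return p[:2]/p[2]
def tri(a,b):  # scene px, top px
    X=cv2.triangulatePoints(P('scene'),P('top'),np.array(a,float).reshape(2,1),np.array(b,float).reshape(2,1))
    X=(X[:3]/X[3]).ravel(); return X,np.linalg.norm(proj('scene',X)-a),np.linalg.norm(proj('top',X)-b)
def plane(n,uv,z):
    M=P(n);A=M[:,:3];C=-np.linalg.solve(A,M[:,3]);d=np.linalg.solve(A,np.array([*uv,1.]))
    return C+d*(z-C[2])/d[2]
def blob(im,lo,hi,roi):
    x0,y0,x1,y1=roi;h=cv2.cvtColor(im[y0:y1,x0:x1],cv2.COLOR_RGB2HSV)
    m=cv2.inRange(h,lo,hi);n,l,s,c=cv2.connectedComponentsWithStats(m);i=1+np.argmax(s[1:,4]);return c[i]+[x0,y0],s[i]
E
python3 - <<'E'
from h import *
s=np.load('scene0.npy');t=np.load('top0.npy')
a=cv2.resize(s[165:265,285:365],None,fx=5,fy=5,interpolation=cv2.INTER_CUBIC)
b=cv2.resize(t[145:220,165:225],None,fx=6.66,fy=6.66,interpolation=cv2.INTER_CUBIC)
cv2.imwrite('pics/chuck.png',np.hstack([a,b[:500,:399]])[:,:,::-1])
for k,lo,hi in (('b',(100,100,40),(130,255,255)),('g',(45,80,30),(85,255,255)),('o',(5,120,60),(20,255,255))):
    u,su=blob(s,lo,hi,(165,225,262,255));v,sv=blob(t,lo,hi,(255,160,345,200));print(k,u,su,v,sv,tri(u,v))
for n,im,roi in (('scene',s,(150,215,280,275)),('top',t,(250,150,355,210))):
    x0,y0,x1,y1=roi;h=cv2.cvtColor(im[y0:y1,x0:x1],cv2.COLOR_RGB2HSV)
    m=cv2.inRange(h,(0,0,150 if n=='scene' else 140),(180,45,255))
    m=cv2.morphologyEx(m,cv2.MORPH_CLOSE,np.ones((9,9)))
    c=max(cv2.findContours(m,0,2)[0],key=cv2.contourArea);r=cv2.minAreaRect(c);print(n,r,cv2.boxPoints(r)+[x0,y0])
    print([plane(n,p,.06)[:2] for p in cv2.boxPoints(r)+[x0,y0]])
E
```

```text
b [242.4545 238.7273] [73 10 10  8 44] [273.7857 174.7857] [16 13  7  4 14] (array([ 0.5911, -0.0516,  0.0546]), np.float64(0.8196490518965307), np.float64(1.0099909952227866))
g [213.3714 240.    ] [44 11 10  8 35] [299.4    179.0667] [42 16  7  6 15] (array([ 0.5757, -0.1239,  0.0564]), np.float64(0.2361911351477646), np.float64(0.2907452477045475))
o [184.2553 241.0213] [14 12 11  8 47] [327.3261 183.4348] [69 20  8  8 46] (array([ 0.5602, -0.1982,  0.06  ]), np.float64(0.6847054598917446), np.float64(0.8402698771536123))
scene ((64.5, 29.5), (59.0, 129.0), 90.0) [[150. 215.]
 [279. 215.]
 [279. 274.]
 [150. 274.]]
[array([ 0.4432, -0.2715]), array([0.5434, 0.067 ]), array([0.7265, 0.0051]), array([ 0.6388, -0.2925])]
top ((50.676639556884766, 27.55618667602539), (85.98155975341797, 24.439008712768555), 11.738571166992188) [[256.0989 180.7738]
 [261.071  156.8459]
 [345.2543 174.3386]
 [340.2823 198.2665]]
[array([ 0.5736, -0.0045]), array([ 0.642 , -0.0205]), array([ 0.5841, -0.2518]), array([ 0.5171, -0.2329])]
```

View pics/chuck.png

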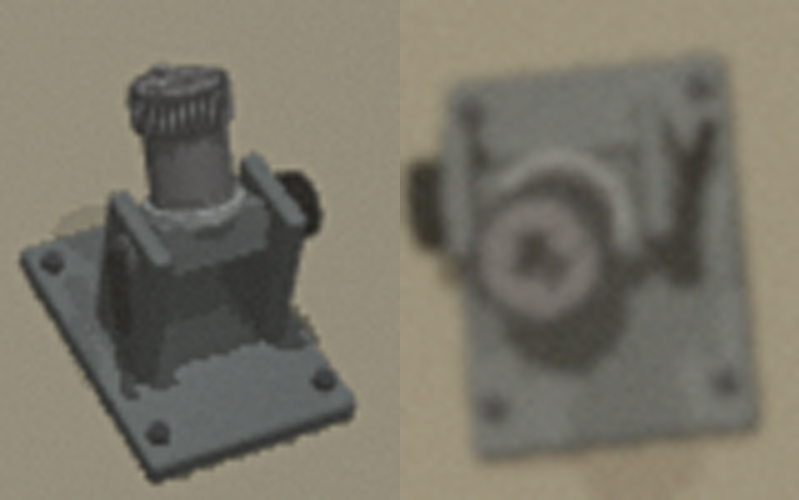

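Left crop: the sleeve top is centred at about (182,82), which is scene px (321.4,181.4). Right crop: the jaw hole is at about (538,251), which is top px (186,182.8). The chuck leans towards the robot. The foot corners are visible in both views. Next I'll compute poses.

```bash
python3 - <<'E'
from h import *
for n in('scene','top'):
    M=P(n);print(n,-np.linalg.solve(M[:,:3],M[:,3]))
m=tri((321.4,181.0),(186.0,182.8));print('mouth',m,plane('top',(186,182.8),.168),plane('scene',(321.4,181.),.168))
F=np.array([plane('top',p,.016)[:2] for p in((172.7,158.2),(213.2,152.5),(218.9,209.3),(177.2,214.1))])
print('foot',F,F.mean(0)); 
for i,j in((0,3),(1,2),(0,1),(3,2)): d=F[j]-F[i];print(np.linalg.norm(d),np.degrees(np.arctan2(d[1],d[0])))
S=np.array([plane('scene',p,.016)[:2] for p in((289.0,214.6),(315.6,257.5),(356,243.6))]);print('S',S)
for i,j in((0,1),(1,2)): d=S[j]-S[i];print(np.linalg.norm(d),np.degrees(np.arctan2(d[1],d[0])))
# refine sprayer: saturation-weighted centroid of collar, plus zoom picture
s=np.load('scene0.npy');t=np.load('top0.npy')
a=cv2.resize(s[222:272,165:265],None,fx=8,fy=8,interpolation=cv2.INTER_CUBIC)
b=cv2.resize(t[155:205,252:352],None,fx=8,fy=8,interpolation=cv2.INTER_CUBIC)
cv2.imwrite('pics/rack.png',np.vstack([a[:300],b[:300]])[:,:,::-1])
E
```

```text
scene [ 1.2785 -0.2132  0.9033]
top [ 0.3315 -0.0038  1.045 ]
mouth (array([0.55  , 0.1734, 0.1629]), np.float64(1.3179945763614382), np.float64(1.8175448649473034)) [0.5474 0.1681 0.168 ] [0.5551 0.1744 0.168 ]
foot [[0.6601 0.2374]
 [0.6737 0.1187]
 [0.5043 0.1037]
 [0.4942 0.2222]] [0.5831 0.1705]
0.16659061060490452 -174.74218607029496
0.1700610719158204 -174.9254054892154
0.11952534888218967 -83.46153820588283
0.1189543542516319 -85.12667113521837
S [[0.5117 0.1096]
 [0.6757 0.1247]
 [0.6633 0.2464]]
0.16470149114049906 5.259646211924298
0.12235252013934222 95.84498748688345
```

View pics/rack.png

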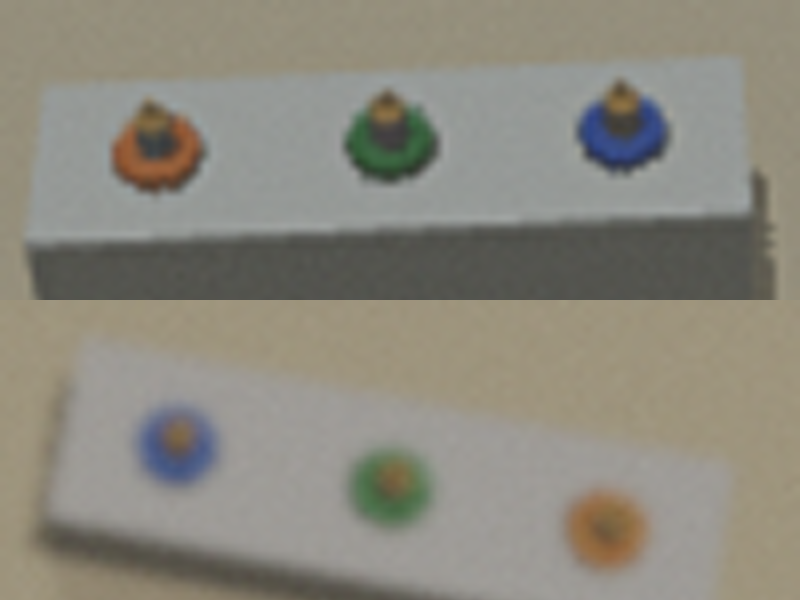

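Crop: blue collar centre at scene px (242.3,238.2) and top px (273.8,172.7). Green is at scene (213.4,239.3) and top (300.4,177.9).

```bash
python3 - <<'E'
from h import *
from workcell import sensors
for k,u,v in(('b',(242.3,238.2),(273.8,172.7)),('g',(213.4,239.3),(300.4,177.9)),('o',(184.3,240.7),(327.3,182.9))): print(k,tri(u,v),plane('scene',u,.064),plane('top',v,.064))
u,v=(321,180.6),(185.6,182.4);print(tri(u,v),plane('scene',u,.168),plane('top',v,.168))
o=sensors.observe();R=o['tool_rot'];p=o['position']
print(p,'yaw of y', np.degrees(np.arctan2(R[1,1],R[0,1])))
E
```

```text
b (array([ 0.5951, -0.0523,  0.0616]), np.float64(0.5945662967002507), np.float64(0.7317877554455101)) [ 0.5974 -0.0512  0.064 ] [ 0.594  -0.0541  0.064 ]
g (array([ 0.5778, -0.1249,  0.062 ]), np.float64(0.6208050096653887), np.float64(0.7639305894556507)) [ 0.5798 -0.1236  0.064 ] [ 0.5769 -0.1267  0.064 ]
o (array([ 0.5612, -0.1979,  0.0623]), np.float64(0.6536428305759082), np.float64(0.8022057112221719)) [ 0.5632 -0.1963  0.064 ] [ 0.5604 -0.1997  0.064 ]
(array([0.5502, 0.1729, 0.1649]), np.float64(0.9817684137091456), np.float64(1.3534962159776396)) [0.5534 0.174  0.168 ] [0.5484 0.1691 0.168 ]
[ 0.2495 -0.5728  0.404 ] yaw of y -66.46576456504172
```

```bash
cat >> h.py <<'E'
from workcell import sensors
def rel(target,yaw=5.1,meas=True):
    o=sensors.observe();R=o['tool_rot'];p=o['position']
    y=np.degrees(np.arctan2(R[1,0],R[0,0]));d=R.T@(np.array(target)-p)*100
    print('t',o['t'],'p',p,'yaw',y,'F',o['force'],'T',o['torque'],'gap',o['finger_gap'],'gf',o['grasp_force'])
    print('shift cm',d,'turn',y-yaw)
E
python3 -c "
from h import *
rel([.5957,-.0527,.31]);rel([.5957,-.0527,.2455])"
```

```text
t 0.1 p [ 0.2495 -0.5728  0.404 ] yaw 23.534246235258323 F [ 0.2549 -0.2578  0.098 ] T [-0.0348  0.0127  0.0199] gap 0.08536910430073834 gf 0.0
shift cm [ 52.5113 -33.8496   9.4416] turn 18.43424623525832
t 0.1 p [ 0.2495 -0.5728  0.404 ] yaw 23.534246235258323 F [ 0.2549 -0.2578  0.098 ] T [-0.0348  0.0127  0.0199] gap 0.08536910430073834 gf 0.0
shift cm [ 52.5122 -33.8405  15.8916] turn 18.43424623525832
```

Request:
send_rows --pt "5 -3 0 8 4" --pt "9 -6 0 18.4 4" --pt "13 -8.5 0 18.4 4" --pt "17 -11 0 18.4 4" --pt "21 -13.5 0 18.4 4" --pt "25 -16 0 18.4 4" --pt "29 -18.7 1 18.4 4" --pt "33 -21.3 2 18.4 4" --pt "37 -23.9 3 18.4 4" --pt "41 -26.4 4 18.4 4" --pt "45 -29 5 18.4 4" --pt "48.5 -31.3 6 18.4 4"

```text
t: 1.3
position: [0.5702, -0.09, 0.3441]
tool_rot: [[0.996, 0.09, -0.0], [0.09, -0.996, 0.0], [-0.0, -0.0, -1.0]]
force: [0.1, -0.5, 0.6]
finger_gap: 0.0399
grasp_force: 0.0
```

Request:
send_rows --pt "0 0 0 0 4"

```text
t: 1.4
position: [0.5713, -0.0856, 0.343]
tool_rot: [[0.995, 0.098, -0.001], [0.098, -0.995, 0.004], [-0.001, -0.004, -1.0]]
force: [0.1, -0.2, -0.6]
finger_gap: 0.0402
grasp_force: 0.0
```

```bash
python3 -c "
from h import *
rel([.5957,-.0527,.31]);rel([.5957,-.0527,.2455])"
```

```text
t 1.4 p [ 0.5713 -0.0856  0.343 ] yaw 5.647769470720312 F [ 0.1226 -0.1522 -0.5759] T [ 0.0439  0.0673 -0.0372] gap 0.040249506784586 gf 0.0
shift cm [ 2.7562 -3.0162  3.3082] turn 0.5477694707203122
t 1.4 p [ 0.5713 -0.0856  0.343 ] yaw 5.647769470720312 F [ 0.1226 -0.1522 -0.5759] T [ 0.0439  0.0673 -0.0372] gap 0.040249506784586 gf 0.0
shift cm [ 2.7604 -2.9905  9.7582] turn 0.5477694707203122
```

Request:
send_rows --pt "2.75 -3.0 0 0.5 4" --pt "2.75 -3.0 3.3 0.5 4" --pt "2.75 -3.0 3.3 0.5 4" --pt "2.75 -3.0 3.3 0.5 4"

```text
t: 1.8
position: [0.5933, -0.061, 0.3113]
tool_rot: [[0.997, 0.08, -0.003], [0.08, -0.997, -0.001], [-0.003, 0.0, -1.0]]
force: [0.6, 0.5, 0.3]
finger_gap: 0.0397
grasp_force: 0.0
```

```bash
python3 -c "
from h import *
rel([.5957,-.0527,.2455])
a=cams.capture('scene');b=cams.capture('top')
a=cv2.resize(a[160:260,190:310],None,fx=4,fy=4,interpolation=2);b=cv2.resize(b[120:220,210:290],None,fx=4,fy=4,interpolation=2)
cv2.imwrite('pics/over.png',np.hstack([a,b])[:,:,::-1])"
```

```text
t 1.8 p [ 0.5933 -0.061   0.3113] yaw 4.584565116335984 F [0.6093 0.4969 0.2806] T [-0.0401  0.0147 -0.0163] gap 0.03973943971370275 gf 0.0
shift cm [ 0.3188 -0.8066  6.5812] turn -0.5154348836640157
```

View pics/over.png

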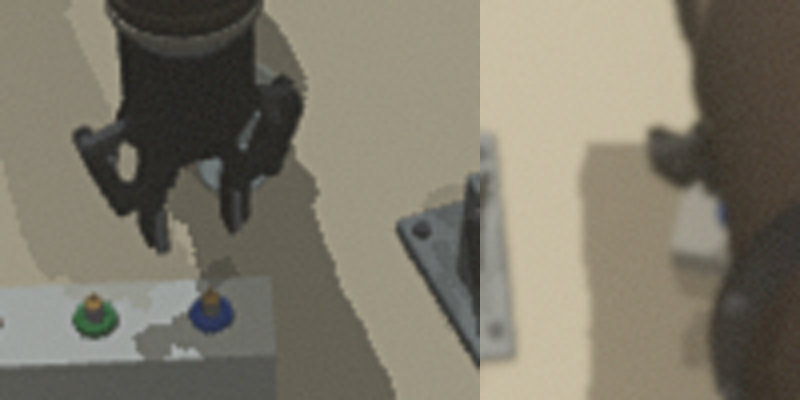

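Request:
send_rows --pt "0.32 -0.8 0 -0.5 4" --pt "0.32 -0.8 0 -0.5 4" --pt "0.32 -0.8 0 -0.5 4" --pt "0.32 -0.8 0 -0.5 4"

```text
t: 2.3
position: [0.5965, -0.052, 0.312]
tool_rot: [[0.996, 0.089, 0.0], [0.089, -0.996, -0.0], [0.0, 0.0, -1.0]]
force: [-0.9, -0.2, 0.3]
finger_gap: 0.0401
grasp_force: 0.0
```

```bash
python3 -c "
from h import *
rel([.5957,-.0527,.2455])
a=cams.capture('scene')
a=cv2.resize(a[200:260,190:270],None,fx=5,fy=5,interpolation=2)
cv2.imwrite('pics/over2.png',a[:,:,::-1])"
```

```text
t 2.3 p [ 0.5965 -0.052   0.312 ] yaw 5.1241713549938925 F [-0.8876 -0.1992  0.2664] T [ 0.0282 -0.0336  0.005 ] gap 0.04005782656571594 gf 0.0
shift cm [-0.0876  0.0656  6.6507] turn 0.02417135499389289
```

Positioned. Descend and close.

Request:
send_rows --pt "0 0 3 0 4" --pt "0 0 6 0 4" --pt "0 0 6.6 0 4" --pt "0 0 6.6 0 4" --pt "0 0 6.6 0 2" --pt "0 0 6.6 0 0.5" --pt "0 0 6.6 0 0.5" --pt "0 0 6.6 0 0.5" --pt "0 0 6.6 0 0.5" --pt "0 0 6.6 0 0.5"

```text
t: 3.35
position: [0.5972, -0.052, 0.2472]
tool_rot: [[0.996, 0.089, 0.003], [0.089, -0.996, -0.0], [0.003, 0.001, -1.0]]
force: [-0.5, -1.3, 6.6]
finger_gap: 0.0078
grasp_force: 58.8
```

```bash
python3 -c "
from h import *
rel([.5957,-.0527,.2455])
a=cams.capture('scene')
a=cv2.resize(a[200:260,200:280],None,fx=6,fy=6,interpolation=2)
cv2.imwrite('pics/grip.png',a[:,:,::-1])"
```

```text
t 3.35 p [ 0.5972 -0.052   0.2472] yaw 5.1196787382635645 F [-0.5483 -1.3461  6.5587] T [-0.0878  0.1135 -0.041 ] gap 0.007763571794089056 gf 58.818608789588325
shift cm [-0.1515  0.0548  0.1733] turn 0.01967873826356481
```

View pics/grip.png

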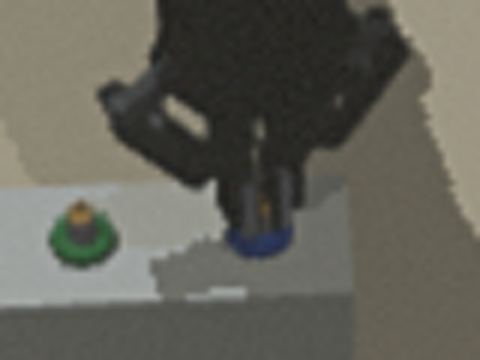

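The grip picture shows the fingertips around the neck just above the blue collar at (260,240). Lift it part-way.

Request:
send_rows --pt "0 0 -0.8 0 0.5" --pt "0 0 -1.8 0 0.5" --pt "0 0 -2.8 0 0.5" --pt "0 0 -3.7 0 0.5" --pt "0 0 -3.7 0 0.5" --pt "0 0 -3.7 0 0.5"

```text
t: 4.0
position: [0.5965, -0.0519, 0.283]
tool_rot: [[0.996, 0.089, 0.001], [0.089, -0.996, -0.0], [0.001, 0.0, -1.0]]
force: [0.0, 0.3, -1.7]
finger_gap: 0.0078
grasp_force: 58.6
```

```bash
python3 -c "
from h import *
rel([.5957,-.0527,.2455])
a=cams.capture('scene');np.save('lift.npy',a)
a=cv2.resize(a[180:260,195:285],None,fx=6,fy=6,interpolation=2)
cv2.imwrite('pics/lift.png',a[:,:,::-1])"
```

```text
t 4.0 p [ 0.5965 -0.0519  0.283 ] yaw 5.128226908070697 F [ 0.0006  0.2575 -1.6906] T [-0.0017  0.0188 -0.0112] gap 0.007833683232236158 gf 58.606016442063265
shift cm [-0.0901  0.0753  3.7485] turn 0.028226908070696943
```

View pics/lift.png

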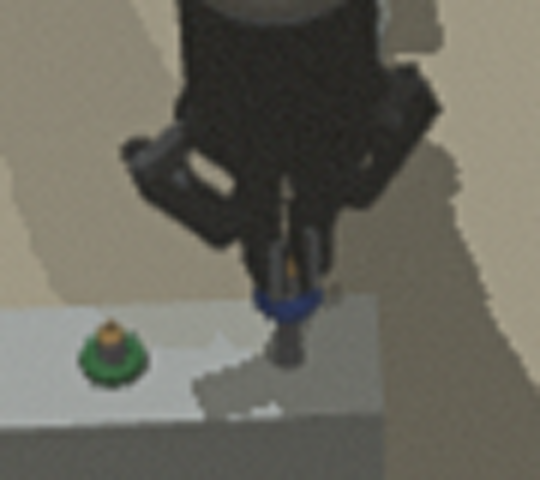

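Request:
send_rows --pt "-0.65 0 0.04 0 0.5" --pt "-1.0 0 0.1 0 0.5" --pt "-1.3 0 0.16 0 0.5" --pt "-1.65 0 0.26 0 0.5" --pt "-1.95 0 0.35 0 0.5" --pt "-2.3 0 0.48 0 0.5" --pt "-2.6 0 0.6 0 0.5" --pt "-2.6 0 0.6 0 0.5" --pt "-2.6 0 0.6 0 0.5"

```text
t: 4.95
position: [0.5704, -0.0543, 0.2766]
tool_rot: [[0.996, 0.089, -0.001], [0.089, -0.996, -0.0], [-0.001, 0.0, -1.0]]
force: [1.6, -0.1, 3.2]
finger_gap: 0.0079
grasp_force: 61.2
```

```bash
python3 -c "
from h import *
rel([.5957,-.0527,.2455])"
```

```text
t 4.95 p [ 0.5704 -0.0543  0.2766] yaw 5.123549489642958 F [ 1.5913 -0.1176  3.1546] T [-0.1958 -0.7692 -0.0381] gap 0.00792967453055175 gf 61.20772785827285
shift cm [2.536 0.067 3.106] turn 0.02354948964295822
```

Request:
send_rows --pt "-0.2 0 -1 0 0.5" --pt "-0.4 0 -4 0 0.5" --pt "-0.4 0 -8 0 0.5" --pt "-0.4 0 -11 0 0.5" --pt "-0.4 0 -11 0 0.5" --pt "-0.4 0 -11 0 0.5"

```text
t: 5.55
position: [0.5658, -0.0544, 0.3867]
tool_rot: [[0.996, 0.09, -0.001], [0.09, -0.996, 0.0], [-0.001, -0.0, -1.0]]
force: [-0.1, 0.2, -0.7]
finger_gap: 0.0078
grasp_force: 60.0
```

```bash
python3 -c "
from h import *
rel([.5510,.1715,.38])
a=cams.capture('scene');np.save('tilt.npy',a);b=cams.capture('top');np.save('tiltt.npy',b)
a=cv2.resize(a[140:240,200:290],None,fx=5,fy=5,interpolation=2)
b=cv2.resize(b[130:230,230:290],None,fx=5,fy=5,interpolation=2)
cv2.imwrite('pics/tilt.png',np.hstack([a,b])[:,:,::-1])"
```

```text
t 5.55 p [ 0.5658 -0.0544  0.3867] yaw 5.139732803134325 F [-0.1444  0.2258 -0.6919] T [ 0.0311 -0.0033  0.0035] gap 0.007791756339035915 gf 60.00196273700567
shift cm [  0.5488 -22.6305   0.6769] turn 0.039732803134325145
```

View pics/tilt.png

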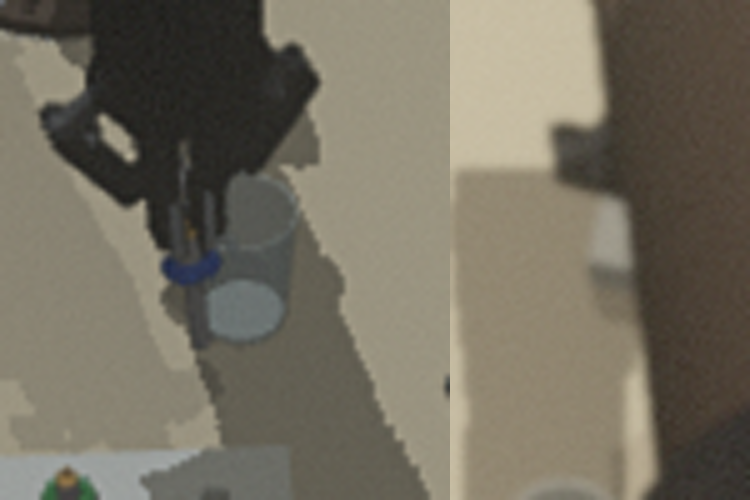

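Tilt picture: collar centre at scene px (238.0,192.6) and shank tip at (239.6,209). The shank now points towards +x. I'll solve for the tilt.

```bash
python3 - <<'E'
from h import *
o=sensors.observe();p=o['position'];R=o['tool_rot'];x=R[:,0]
base=p-np.array([0,0,.173])
for th in(0,20,24,28,32,36,40):
    t=np.radians(th);a=-np.sin(t)*x+np.array([0,0,np.cos(t)])
    # fingertip centre lies at sprayer z=s ; collar mid z=3, tip -45
    for s in(.0135,):
        c=base-(s-.003)*a;tip=base-(s+.045)*a
        q,r=proj('scene',c),proj('scene',tip);print(th,q,r,r-q)
E
```

```text
0 [236.1752 191.8087] [236.8482 205.7372] [ 0.673  13.9285]
20 [236.6695 192.5883] [239.558  210.2089] [ 2.8885 17.6207]
24 [236.7611 192.6898] [240.0701 210.827 ] [ 3.309  18.1371]
28 [236.8493 192.7719] [240.5665 211.3432] [ 3.7172 18.5713]
32 [236.9336 192.8339] [241.0447 211.754 ] [ 4.1111 18.9201]
36 [237.0136 192.8756] [241.5022 212.0565] [ 4.4887 19.1808]
40 [237.0888 192.8968] [241.9368 212.2478] [ 4.8479 19.351 ]
```

```bash
python3 - <<'E'
import numpy as np
a=np.load('tilt.npy')[189:214,228:252].astype(int)
for i,r in enumerate(a): print(189+i,' '.join('%3d'%v for v in r.sum(1)//3))
print('blue')
for i,r in enumerate(a[:10]): print(189+i,' '.join('%3d'%v for v in (r[:,2]-r[:,0])))
E
```

```text
189 141 146 141  83  49  42  49  66  62  57  71  61  43  58  66  80  97  82  83  83  95  95  95  97
190 142 145 145 135 109  88  61  67  64  54  69  69  48  50  62  70  82  79  76  80  81  80  84  85
191 142 140 145 145 116  70  57  62  60  62  69  68  54  53  61  59  69  77  75  77  78  77  78  78
192 142 142 145 141  86  48  51  57  62  68  70  65  61  61  56  60  64  78  77  78  76  78  76  78
193 144 141 144 138  75  51  56  58  60  61  62  61  59  61  57  57  75  76  80  79  79  78  79  76
194 143 143 143 141  91  51  56  57  56  61  60  58  58  55  57  65  77  76  78  76  77  79  80  77
195 141 143 144 142 134  74  57  54  59  59  64  58  54  62  63  74  76  76  78  78  78  76  76  77
196 142 141 143 147 146 115  71  60  57  55  58  56  61  73  70  77  74  92 101 106 112 109 100  90
197 143 141 142 146 138  92  72  76  68  59  64  61  62  75  77  94 106 110 110 113 115 114 112 110
198 140 143 142 140 102  75  75  77  76  59  67  68  63  78 109 111 113 110 113 110 113 112 113 113
199 143 145 143 141  91  76  76  77  73  61  66  70  72  95 113 112 112 111 113 109 111 112 111 112

[... 1704 characters left out ...]

192 -25 -25 -28 -24   6  28  30  17   3  -2   6  16  35  39  44  36   9  -1   0   1   2   3  -1   0
193 -26 -25 -27 -26  14  38  39  28  30  32  34  37  39  38  38  26   3  -1   0   1   0   0   1   2
194 -25 -26 -25 -26   0  25  36  37  38  36  38  38  34  34  33  14  -2   0   1   0   1   1  -2   0
195 -25 -26 -25 -26 -23  10  33  29  36  37  47  34  26  14  15   0   1   0   1   0   1   1   0   2
196 -26 -25 -25 -26 -27 -20   2  14  38  28  27  15   8   0   2   1  -1   4   3   7   5   5   2   3
197 -24 -26 -26 -25 -26 -18 -11 -10  -3  -1   2  -3  -2  -2  -1   4   5   5   6   7   7   5   6   5
198 -25 -26 -26 -25 -18 -12 -13 -15 -14  -4  -2  -2  -4   0   5   7   6   7   8   6   3   4   5   5
```

```bash
python3 -c "
from h import *
rel([.5311,.1678,.421],5.1)"
```

```text
t 5.65 p [ 0.5657 -0.0544  0.3853] yaw 5.145565830606786 F [-0.0885 -0.4391 -0.7242] T [-0.0013  0.0109  0.0015] gap 0.007905299599474854 gf 59.99929543642793
shift cm [ -1.4639 -22.4442  -3.5603] turn 0.04556583060678676
```

Request:
send_rows --pt "0 -2 -3 0 0.5" --pt "-0.5 -6 -3.5 0 0.5" --pt "-1 -10 -3.5 0 0.5" --pt "-1.4 -14 -3.5 0 0.5" --pt "-1.4 -18 -3.5 0 0.5" --pt "-1.4 -21 -3.5 0 0.5" --pt "-1.4 -22.4 -3.5 0 0.5" --pt "-1.4 -22.4 -3.5 0 0.5" --pt "-1.4 -22.4 -3.5 0 0.5" --pt "-1.4 -22.4 -3.5 0 0.5"

```text
t: 6.65
position: [0.5331, 0.1653, 0.4212]
tool_rot: [[0.996, 0.087, -0.001], [0.087, -0.996, -0.001], [-0.001, 0.001, -1.0]]
force: [-0.0, -0.6, -1.3]
finger_gap: 0.0077
grasp_force: 60.1
```

```bash
python3 -c "
from h import *
rel([.5311,.1678,.411])
a=cams.capture('scene');np.save('ap.npy',a);b=cams.capture('top');np.save('apt.npy',b)
a=cv2.resize(a[130:210,280:360],None,fx=6,fy=6,interpolation=2)
b=cv2.resize(b[150:230,160:212],None,fx=6,fy=6,interpolation=2)
cv2.imwrite('pics/ap.png',np.hstack([a,b])[:,:,::-1])"
```

```text
t 6.65 p [0.5331 0.1653 0.4212] yaw 4.977748418852222 F [-0.0317 -0.6183 -1.3258] T [-0.0046 -0.031   0.0418] gap 0.007652813564579422 gf 60.05426174408058
shift cm [-0.1722 -0.2684  1.0213] turn -0.12225158114777734
```

View pics/ap.png

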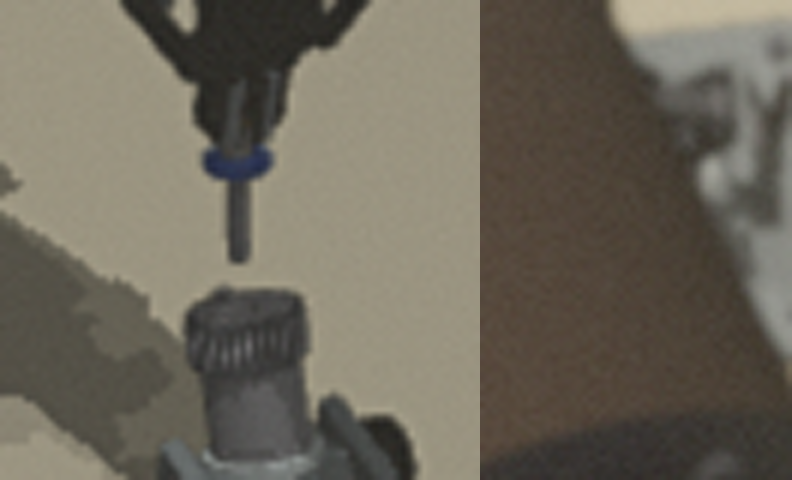

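Approach picture: collar at scene px (319.2,156.4), tip end (319.2,173.6), sleeve-top centre about (320.8,180). Compare with the model.

```bash
python3 - <<'E'
from h import *
o=sensors.observe();p=o['position'];R=o['tool_rot'];x=R[:,0]
base=p-np.array([0,0,.173])-.002*x
for th in(0,8,12,16,20,24,28):
    t=np.radians(th);a=-np.sin(t)*x+np.array([0,0,np.cos(t)]);s=.0135
    c=base-(s-.003)*a;tip=base-(s+.040)*a
    q,r=proj('scene',c),proj('scene',tip)
    # dome silhouette bottom: sphere radius 5mm
    d=421/1.2*.005;print(th,q,r+[0,d],r+[0,d]-q)
for m in((.549,.169,.168),(.551,.1715,.168)):print(proj('scene',m))
im=np.load('ap.npy')
for r in range(153,182,2): print(r,' '.join('%3d'%v for v in im[r,308:334].astype(int).sum(1)//3))
E
```

```text
0 [317.3159 154.8031] [315.6593 169.6142] [-1.6566 14.8111]
8 [317.5904 155.114 ] [317.0167 171.2256] [-0.5737 16.1116]
12 [317.7293 155.2438] [317.7074 171.9117] [-0.0218 16.6679]
16 [317.8683 155.3556] [318.4022 172.5128] [ 0.5338 17.1572]
20 [318.0069 155.4488] [319.0978 173.0256] [ 1.0909 17.5768]
24 [318.1443 155.523 ] [319.7911 173.447 ] [ 1.6467 17.924 ]
28 [318.2799 155.5777] [320.4789 173.7742] [ 2.199  18.1965]
[318.5631 179.8805]
[319.7595 180.1939]
153 143 144 145 143 146 148 135  65  47  63  67  63  61  59  43  58 100 126 147 142 144 143 141 142 143 141
155 143 144 144 144 142 120  77  62  55  59  65  71  72  66  55  61  77 116 143 145 144 142 143 143 144 142
157 142 143 145 143 144 114  57  53  58  59  61  63  63  63  57  55  64 107 145 144 144 142 143 144 143 145
159 144 142 143 143 146 145 132  93  68  63  55  56  56  58  80  99 138 147 145 143 142 143 145 144 142 144
161 141 143 143 144 143 144 146 147 149 119  62  59  66  96 149 146 147 143 144 143 143 140 144 142 142 142
163 143 143 143 145 143 144 145 146 144 118  61  64  72  96 148 147 143 143 143 143 145 142 143
[... 284 characters left out ...]
  99 146 145 144 143 143 143 143 143 144 143 144 143
171 143 144 143 143 142 144 144 145 146 141  67  61  68  90 147 145 144 145 143 144 142 143 143 143 144 142
173 143 142 144 144 142 142 142 145 145 141  93  65  77 120 144 145 144 141 143 143 141 143 143 145 141 145
175 144 144 143 143 141 144 144 144 145 145 145 145 145 147 144 143 144 144 144 145 143 142 143 144 143 143
177 144 142 144 143 144 146 145 143 128 118 134 147 147 146 148 146 147 147 146 145 147 145 146 144 145 143
179 144 144 144 145 146 141 104  73  55  56  71  75  70  70  72  71  69  74  72  67  71  73 112 143 147 144
181 144 147 141 102  67  67  66  70  73  82  80  76  74  70  60  70  72  74  72  75  61  52  77 128 145 144
```

```bash
python3 - <<'E'
from h import *
u=np.array([.996,.089,0]);a=-.469*u+np.array([0,0,.883])
v=np.cross(a,u);v/=np.linalg.norm(v);w=np.cross(v,a)
for m in((.5484,.1691,.168),(.5484,.1711,.168),(.5504,.1691,.168)):
    m=np.array(m);f=np.linspace(0,6.28,60)
    pts=np.array([proj('scene',m+z*a+.0262*(np.cos(t)*v+np.sin(t)*w)) for t in f for z in(-.005,-.028)])+[1.5,1.1]
    print(m,'sleeve cols',pts[:,0].min(),pts[:,0].max(),'rows',pts[:,1].min(),pts[:,1].max())
im=np.load('ap.npy')
for r in range(181,194,2): print(r,' '.join('%3d'%v for v in im[r,306:336].astype(int).sum(1)//3))
print([im[r,318].astype(int).sum()//3 for r in range(174,200)],[im[r,324].astype(int).sum()//3 for r in range(174,200)])
E
```

```text
[0.5484 0.1691 0.168 ] sleeve cols 310.171707286323 331.51978750648783 rows 179.42396688018778 194.46785710554457
[0.5484 0.1711 0.168 ] sleeve cols 310.88866527371835 332.23214537386247 rows 179.27927904896754 194.31322108582864
[0.5504 0.1691 0.168 ] sleeve cols 310.45524597057886 331.83159051796923 rows 179.91126372407643 194.98961709513887
181 146 143 144 147 141 102  67  67  66  70  73  82  80  76  74  70  60  70  72  74  72  75  61  52  77 128 145 144 143 142
183 111 144 148 144 113  50  50  64  63  72  78  84  74  73  75  66  67  65  54  55  57  57  64  62  74 118 146 144 144 145
185  91  92 113 141  98  55  56  67  55  61  63  61  56  60  58  71  53  66  56  66  56  70  60  59  70 105 148 142 144 142
187  94  92  92  95  95  69  79  63  55  82  58  69  59  85  69 107  61  73  54  69  59  75  53  61  70 104 146 144 144 142
189  81  93  93  96  91  66  63  54  71  76  64  96  69  95  67  82  58  62  54  56  56  60  52  64  87 139 147 145 142 144
191  76  83  90  93  94  86  57  48  69  63  58  66  59  68  61  61  65  57  59  58  58  62  64  70  98 147 145 143 143 143
193  79  7
[... 151 characters left out ...]
64(147), np.int64(134), np.int64(83), np.int64(71), np.int64(71), np.int64(80), np.int64(75), np.int64(74), np.int64(68), np.int64(56), np.int64(56), np.int64(59), np.int64(67), np.int64(69), np.int64(62), np.int64(59), np.int64(57), np.int64(64), np.int64(67), np.int64(68), np.int64(76), np.int64(78), np.int64(80), np.int64(78)] [np.int64(143), np.int64(144), np.int64(148), np.int64(147), np.int64(83), np.int64(69), np.int64(72), np.int64(72), np.int64(69), np.int64(54), np.int64(52), np.int64(56), np.int64(57), np.int64(54), np.int64(54), np.int64(54), np.int64(61), np.int64(59), np.int64(66), np.int64(76), np.int64(93), np.int64(90), np.int64(92), np.int64(90), np.int64(93), np.int64(91)]
```

Request:
send_rows --pt "0 -0.15 0.9 -0.1 0.5" --pt "0 -0.15 1.7 -0.1 0.5" --pt "0 -0.15 1.7 -0.1 0.5" --pt "0 -0.15 1.7 -0.1 0.5" --pt "0.25 -0.15 2.2 -0.1 0.5" --pt "0.5 -0.15 2.65 -0.1 0.5" --pt "0.75 -0.15 3.1 -0.1 0.5" --pt "0.75 -0.15 3.1 -0.1 0.5" --pt "0.75 -0.15 3.1 -0.1 0.5"

```text
t: 7.65
position: [0.5399, 0.1697, 0.3902]
tool_rot: [[0.996, 0.091, -0.001], [0.091, -0.996, -0.0], [-0.001, -0.0, -1.0]]
force: [-0.3, 1.6, -4.4]
finger_gap: 0.0075
grasp_force: 59.7
```

```bash
python3 -c "
from h import *
rel([.5431,.1678,.3845])
im=cams.capture('scene');np.save('in1.npy',im)
for r in range(158,184,2): print(r,' '.join('%3d'%v for v in im[r,306:336].astype(int).sum(1)//3))
"
```

```text
t 7.65 p [0.5399 0.1697 0.3902] yaw 5.246416834935746 F [-0.2817  1.6408 -4.4237] T [ 0.4563 -0.026  -0.0133] gap 0.007544414239078917 gf 59.681978529843036
shift cm [0.2979 0.2169 0.5705] turn 0.14641683493574664
158 144 146 144 147 144 147 148 143  63  38  39  43  41  53  70  66  46  40  39  45  66  54  72 142 147 144 143 144 144 143
160 145 143 143 146 145 144 148 142  59  38  40  45  44  54  64  58  45  40  41  49  64  46  78 147 145 143 144 144 145 143
162 144 145 145 143 145 144 147 147 134  67  36  42  44  62  69  61  62  42  43  57  82 138 146 146 143 144 142 144 143 144
164 144 145 144 145 143 145 145 145 147 141  82  43  50  63  68  56  67  48  44  68 107 149 148 144 143 143 143 141 144 145
166 144 144 142 144 145 145 145 145 143 106  59  52  57  64  67  67  68  56  56  62  91 147 146 144 146 143 144 143 143 143
168 143 144 144 145 143 143 145 146 143  93  51  52  59  61  61  64  60  60  57  52  81 146 147 144 146 144 145 146 145 144
170 143 143 143 146 144 143 146 145 145 139 115 111  71  55  59  57  65  95 104 138 143 145 145 145 143 146 144 144 145 145
172 144 145 144 144 144 144 143 144 145 146 147 148 144  81  58  61  76 129 146 145 144 145 143 144 143 144 145 144 144 144
174 144 144 145 143 145 144 145 142 144 143 146 147 144  94  61  67  81 128 149 144 143 143 144 144 143 144 143 144 145 144
176 145 145 143 144 145 144 144 144 145 146 146 148 144  99  64  66  75 114 149 148 145 146 146 146 146 144 143 142 146 143
178 142 145 144 144 145 142 146 147 144 107  76  74  77  68  61  67  68  75  85  91 102  94 112 124 146 147 145 145 144 145
180 148 143 145 145 147 142 102  79  62  65  62  65  66  67  66  69  72  71  73  72  72  74  68  56  93 147 147 143 144 145
182 111 147 148 145 120  65  61  69  66  63  67  75  76  71  69  71  72  73  70  62  64  56  52  54  78 130 148 145 144 146
```

Request:
send_rows --pt "0 0.17 0 0 0.5" --pt "0 0.17 0 0 0.5" --pt "0.15 0.17 0.3 0 0.5" --pt "0.3 0.17 0.57 0 0.5" --pt "0.3 0.17 0.57 0 0.5" --pt "0.3 0.17 0.57 0 0.5"

```text
t: 8.3
position: [0.543, 0.1683, 0.3846]
tool_rot: [[0.996, 0.091, -0.001], [0.091, -0.996, 0.0], [-0.001, -0.0, -1.0]]
force: [-1.4, 4.1, -2.9]
finger_gap: 0.0075
grasp_force: 59.7
```

```bash
python3 -c "
from h import *
rel([.5425,.1677,.3526])
im=cams.capture('scene');np.save('in2.npy',im)
for r in range(160,186,2): print(r,' '.join('%3d'%v for v in im[r,306:336].astype(int).sum(1)//3))
"
```

```text
t 8.3 p [0.543  0.1683 0.3846] yaw 5.245430188887466 F [-1.363   4.1328 -2.9002] T [1.0408 0.1921 0.0261] gap 0.007518609881489031 gf 59.71887406434689
shift cm [-0.0564  0.0546  3.2015] turn 0.14543018888746673
160 145 145 145 145 145 145 146 121  47  37  41  42  43  58  66  69  40  42  42  51  64  51  73 149 147 143 142 144 145 144
162 143 144 144 145 146 145 143 114  48  35  42  43  44  62  69  58  41  40  42  54  64  47  84 149 146 145 144 142 144 144
164 145 145 145 145 145 146 148 143  85  39  39  41  49  65  66  57  74  46  44  57  66  96 143 147 146 144 145 143 144 146
166 145 143 145 145 144 144 145 146 150 135  55  39  54  63  66  57  68  41  44  70  98 150 147 145 144 143 144 143 145 144
168 142 144 146 144 146 145 145 148 145 107  56  56  60  68  62  62  68  56  55  70 110 151 145 147 146 144 145 143 143 144
170 142 144 145 145 144 144 144 148 142  73  53  53  57  62  66  64  61  62  58  59  92 147 146 144 142 144 143 145 144 143
172 144 145 143 145 146 145 145 146 148 132  78  63  57  50  57  53  57  61  80  99 144 146 145 145 146 145 144 145 143 144
174 143 144 144 146 146 144 144 144 145 146 147 149 139  77  59  63  74 124 148 147 147 145 143 144 142 145 144 145 144 144
176 146 146 143 144 144 145 143 144 146 148 148 145 143  84  58  62  79 130 148 149 147 146 147 146 145 145 143 143 145 144
178 143 146 141 145 145 146 148 150 141 109  78  70  77  66  65  68  69  79  87  93 100  96 112 126 145 148 145 143 144 143
180 146 145 145 148 149 141 102  79  63  63  62  63  71  65  63  69  68  68  73  73  75  69  63  52  94 146 146 146 142 146
182 145 148 147 145 122  64  57  68  67  63  67  76  78  73  68  71  72  74  71  65  63  57  48  54  75 130 150 146 145 146
184  91 113 146 146 104  54  44  53  56  56  55  57  55  55  55  58  54  56  50  54  56  64  63  55  71 111 146 147 145 144
```

Request:
send_rows --pt "0 -0.15 0 0 0.5" --pt "0 -0.3 0 0 0.5" --pt "0 -0.3 0 0 0.5"

```text
t: 8.65
position: [0.5429, 0.1705, 0.3849]
tool_rot: [[0.996, 0.091, -0.0], [0.091, -0.996, -0.001], [-0.0, 0.001, -1.0]]
force: [0.0, -0.3, -2.9]
finger_gap: 0.008
grasp_force: 59.8
```

```bash
python3 -c "
from h import *
rel([.5425,.17,.3526])"
```

```text
t 8.65 p [0.5429 0.1705 0.3849] yaw 5.20074761837058 F [ 0.0239 -0.3138 -2.9005] T [ 0.0189  0.2057 -0.0209] gap 0.008002472449634607 gf 59.77377737479401
shift cm [-0.0449  0.0465  3.2271] turn 0.10074761837058066
```

Request:
send_rows --pt "0 0 0.3 0 0.5" --pt "0 0 0.6 0 0.5" --pt "0 0 0.9 0 0.5" --pt "0 0 1.2 0 0.5" --pt "0 0 1.2 0 0.5" --pt "0 0 1.2 0 0.5"

```text
t: 9.25
position: [0.5429, 0.1709, 0.3726]
tool_rot: [[0.996, 0.091, -0.0], [0.091, -0.996, -0.0], [-0.001, 0.0, -1.0]]
force: [0.8, -1.3, -1.7]
finger_gap: 0.0077
grasp_force: 59.9
```

```bash
python3 -c "
from h import *
rel([.5425,.17,.3526])"
```

```text
t 9.25 p [0.5429 0.1709 0.3726] yaw 5.22456419055472 F [ 0.8268 -1.2741 -1.6657] T [-0.2462  0.046   0.0419] gap 0.007725194591712489 gf 59.88544891020865
shift cm [-0.0444  0.0854  2.0016] turn 0.12456419055472079
```

Request:
send_rows --pt "0 0.05 0.3 0 0.5" --pt "0 0.05 0.6 0 0.5" --pt "0 0.05 0.9 0 0.5" --pt "0 0.05 1.2 0 0.5" --pt "0 0.05 1.2 0 0.5"

```text
t: 9.75
position: [0.5428, 0.1706, 0.3605]
tool_rot: [[0.996, 0.091, -0.001], [0.091, -0.996, -0.0], [-0.001, 0.0, -1.0]]
force: [-0.8, 0.8, -1.5]
finger_gap: 0.0082
grasp_force: 60.0
```

```bash
python3 -c "
from h import *
rel([.5425,.17,.3526])
im=cams.capture('scene');np.save('in3.npy',im)
d=im.astype(int);m=(d[:,:,2]-d[:,:,0])
for r in range(162,190): print(r,' '.join('%3d'%v for v in m[r,306:336]))
"
```

```text
t 9.75 p [0.5428 0.1706 0.3605] yaw 5.236822568576539 F [-0.8001  0.7584 -1.5492] T [-0.0185 -0.0339  0.0075] gap 0.00815491786536168 gf 60.021512784442166
shift cm [-0.033   0.0531  0.7863] turn 0.13682256857653918
162 -27 -28 -25 -14  -7  -6  -4  -5  -4  -5  -5  -7  -3  -4  -4  -7  -7  -8  -5  -4  -1  -6  -6 -12 -24 -28 -27 -27 -25 -26
163 -26 -28 -27 -26 -15  -5  -4  -6  -4  -5  -8  -4  -7  -8  -5  -4  -6  -8  -8  -1  -2  -3 -10 -22 -27 -26 -25 -26 -26 -26
164 -26 -26 -28 -27 -24 -14  -6  -7  -6  -6  -7  -8  -5  -6  -5  -5  -7  -9  -6  -4  -2   0 -12 -25 -26 -27 -26 -26 -26 -25
165 -28 -26 -27 -27 -27 -25 -19 -15  -6  -6  -8  -6  -5  -5  -4   1  -6  -5  -8  -1  -1  -2 -12 -28 -27 -27 -25 -26 -27 -27
166 -27 -26 -27 -28 -28 -27 -27 -25  -7  -6  -4  -3  -6  -2  -4   1  -8  -7  -6  -2  -1  -5 -14 -27 -27 -25 -26 -28 -26 -25
167 -27 -27 -27 -25 -25 -25 -27 -22  -7  -4  -5  -5  -5  -2  -2  -1  -3  -7  -8  -3   0  -5 -14 -27 -26 -25 -26 -26 -26 -26
168 -27 -27 -26 -27 -27 -29 -28 -19  -7  -6  -6  -4  -3  -2  -2  -2  -6  -5  -5  -4  -1  -6 -16 -26 -27 -26 -27 -26 -25 -26
169 -27 -27 -25 
[... 1887 characters left out ...]
   1  -2  -2  -1  -2  -4  -1  -1  -4  -2  -3  -2  -2  -1  -4 -17 -27 -27 -27 -26
185 -16 -15 -19 -27 -15  -5   1   0  -1   0  -1   0  -3  -1   0  -3  -3  -2  -4   1  -2  -2  -2  -2  -3 -13 -27 -26 -27 -25
186 -15 -15 -18 -26 -20  -3   0  -3  -3  -1  -1  -2  -4  -3   0  -2  -2  -2  -1  -1  -2  -2  -3  -2  -3 -11 -29 -27 -26 -25
187 -16 -17 -17 -19 -25  -4  -2  -3  -3   0  -1  -1   1  -1  -3  -1  -2  -2  -4  -3  -2  -2  -1   1  -2 -11 -27 -27 -25 -27
188 -16 -15 -17 -19 -18  -3  -2  -2  -2   2   0  -2   0  -1  -2  -2  -1  -2  -4   0  -3  -1  -3  -1  -3 -15 -27 -28 -26 -25
189 -16 -16 -17 -17 -16  -4  -3  -3  -1  -2  -2   0   1  -1  -2  -2  -2   0  -3  -2  -2  -4  -2  -1 -10 -27 -27 -25 -27 -27
```

Insertion is going freely and the collar is just above the jaws. Continue down in small steps.

Request:
send_rows --pt "0 0 0.2 0 0.5" --pt "0 0 0.4 0 0.5" --pt "0 0 0.4 0 0.5"

```text
t: 10.1
position: [0.5429, 0.1706, 0.357]
tool_rot: [[0.996, 0.091, 0.0], [0.091, -0.996, 0.0], [0.0, -0.0, -1.0]]
force: [-0.3, -0.2, 1.0]
finger_gap: 0.0078
grasp_force: 60.3
```

Request:
send_rows --pt "0 0 0.2 0 0.5" --pt "0 0 0.2 0 0.5"

```text
t: 10.3
position: [0.5426, 0.1707, 0.356]
tool_rot: [[0.996, 0.091, 0.0], [0.091, -0.996, -0.0], [0.0, 0.0, -1.0]]
force: [-5.3, -1.7, 12.2]
finger_gap: 0.0079
grasp_force: 61.7
```

Request:
send_rows --pt "0 0 0.2 0 0.5" --pt "0 0 0.2 0 0.5"

```text
t: 10.5
position: [0.5422, 0.1707, 0.3553]
tool_rot: [[0.996, 0.091, 0.0], [0.091, -0.996, -0.0], [0.0, 0.0, -1.0]]
force: [-11.5, -3.5, 25.8]
finger_gap: 0.0078
grasp_force: 63.4
```

The contact force points along the chuck axis, so the collar is seated. Relax and release.

Request:
send_rows --pt "0 0 -0.25 0 0.5" --pt "0 0 -0.25 0 0.5" --pt "0 0 -0.25 0 2.5" --pt "0 0 -0.25 0 4" --pt "0 0 -0.25 0 4" --pt "0 0 -0.25 0 4" --pt "0 0 -0.25 0 4" --pt "0 0 -0.25 0 4"

```text
t: 11.3
position: [0.5429, 0.1706, 0.3554]
tool_rot: [[0.996, 0.091, -0.0], [0.091, -0.996, -0.0], [-0.0, 0.0, -1.0]]
force: [-1.1, 0.4, 0.9]
finger_gap: 0.0399
grasp_force: 0.0
```

```bash
python3 -c "
from h import *
rel([.5425,.17,.3526])
im=cams.capture('scene');np.save('rel.npy',im)
d=im.astype(int);m=(d[:,:,2]-d[:,:,0])
for r in range(168,184): print(r,' '.join('%3d'%v for v in m[r,308:334]))
"
```

```text
t 11.3 p [0.5429 0.1706 0.3554] yaw 5.228694651149906 F [-1.0778  0.438   0.9116] T [ 0.0025 -0.0525 -0.0015] gap 0.039855540581238726 gf 0.0
shift cm [-0.0491  0.0511  0.28  ] turn 0.12869465114990675
168  -8  -5  -4  -7  -5  -5   0   0 -13 -27 -28 -26 -27 -27 -27 -27 -26 -15  -5  -6  -6  -5  -5  -2  -3 -12
169  -8  -3  -5  -7  -2  -1   2  -3 -16 -28 -26 -25 -26 -26 -27 -26 -26 -16  -6  -6  -4  -4  -4   1  -3 -14
170 -11  -4  -4  -7  -6  -2   0  -5 -18 -28 -23 -28 -27 -27 -26 -27 -27 -23  -9  -4  -5  -7  -2   1 -10 -20
171  -9  -4  -6  -6  -6  -3   1  -6 -21 -27 -29 -41 -40 -30 -27 -27 -27 -26 -15  -6  -7  -1  -1  -9 -24 -27
172  -5  -7  -5  -7  -3   0  -1  -8 -22 -27 -28 -32 -28 -23 -27 -27 -26 -28 -24 -15  -6  -2  -1 -11 -26 -26
173 -15  -7  -3  -4  -5   0   1  -9 -25 -19  -6  -7  -4 -11 -26 -28 -28 -27 -27 -24 -13  -7  -9 -15 -27 -28
174 -24  -9  -4  -6  -4  -2  -2 -13 -29 -15  -3   0   0  -7 -25 -28 -27 -28 -28 -27 -26 -26 -26 -24 -26 -25
175 -26 -13  -6  -2  -3  -1   0 -16 -29 -20  -4  -2   0  -1  -7 -13 -16 -26 -29 -26 -26 -25 -28 -26 -26 -27
176 -26 -25 -15  -3  -2   0  -2 -16 -25  -1  -1  -3  -3   0  13  16  18   8 -29 -28 -27 -25 -28 -28 -26 -26
177 -27 -28 -26 -14  -3   0  -1   4   5  18   3  -3   4  15  27  35  38  12 -30 -29 -28 -28 -27 -27 -27 -26
178 -26 -27 -25 -24 -14 -14  -8  28  34  36  28  28  30  35  39  40  32  21 -14 -13 -18 -22 -28 -27 -25 -26
179 -27 -27 -27 -28 -27 -27 -15  22  31  37  35  54  39  41  40  40  28  13  -3  -4  -5 -10 -19 -27 -28 -25
180 -26 -26 -28 -28 -17 -12  -6  18  31  34  30  40  37  33  21  16   1  -2  -1  -1  -3  -4 -12 -28 -28 -27
181 -28 -28 -26 -17  -3  -2  -3  -1   4   8   2   7   3   1  -1  -1  -3  -3  -2  -2  -1  -2  -7 -22 -29 -28
182 -26 -27 -19  -8  -1  -3  -4  -2  -2  -2  -5  -2  -4  -4  -4  -3  -4  -1  -1  -2  -3  -2  -7 -20 -27 -27
183 -28 -27 -18  -4  -1  -2  -2  -4  -3  -3  -3  -3  -3  -3  -4  -1  -1  -1  -4  -3   0  -1  -5 -17 -26 -27
```

Request:
send_rows --pt "0 0 -1.5 0 4" --pt "0 0 -3 0 6" --pt "0 0 -3 0 8" --pt "0.6 0 -3 -7 8" --pt "1.3 0 -3 -14 8" --pt "1.3 0 -3 -20 8" --pt "1.3 0 -3 -20 8" --pt "1.3 0 -3 -20 8"

```text
t: 12.15
position: [0.5557, 0.1716, 0.385]
tool_rot: [[0.906, 0.423, -0.001], [0.423, -0.906, -0.0], [-0.001, -0.0, -1.0]]
force: [0.0, 0.6, 0.1]
finger_gap: 0.0798
grasp_force: 0.0
```

```bash
cat >> h.py <<'E'
def tq(c=(.556,.1715,.1534)):
    o=sensors.observe();F=np.array(o['force']);T=np.array(o['torque'])
    a=np.array([-.467,-.042,.883]);M=T+np.cross(np.array(o['position'])-c,F)
    R=o['tool_rot'];print('t',o['t'],'axis torque',M@a,'M',M,'F',F,'yaw',np.degrees(np.arctan2(R[1,0],R[0,0])),'p',o['position'],'gap',o['finger_gap'])
E
python3 -c "
from h import *
rel([.556,.1715,.307],25.2);print(sensors.observe()['joint_pos']);tq()"
```

```text
t 12.15 p [0.5557 0.1716 0.385 ] yaw 25.04563361618207 F [0.0014 0.5791 0.1033] T [ 0.0106 -0.0381  0.0313] gap 0.07981310796753446 gf 0.0
shift cm [0.0274 0.0218 7.7954] turn -0.1543663838179299
[-10.3664  23.0733 -16.6139  96.7656   7.3288  61.2687 -94.2132]
t 12.15 axis torque 0.08674323088497418 M [-0.1235 -0.0377  0.0311] F [0.0014 0.5791 0.1033] yaw 25.04563361618207 p [0.5557 0.1716 0.385 ] gap 0.07981310796753446
```

Centred above the sleeve. Descend and close.

Request:
send_rows --pt "0 0 3 0 8" --pt "0 0 6 0 8" --pt "0 0 7.8 0 8" --pt "0 0 7.8 0 8" --pt "0 0 7.8 0 6" --pt "0 0 7.8 0 4.5" --pt "0 0 7.8 0 4.5" --pt "0 0 7.8 0 4.5" --pt "0 0 7.8 0 4.5"

```text
t: 13.05
position: [0.5558, 0.1728, 0.3097]
tool_rot: [[0.905, 0.426, 0.002], [0.426, -0.905, 0.002], [0.003, -0.001, -1.0]]
force: [-3.6, 2.1, 7.8]
finger_gap: 0.0519
grasp_force: 61.0
```

```bash
python3 -c "
from h import *
tq()"
```

```text
t 13.05 axis torque -0.045814843104180006 M [ 0.0265  0.3937 -0.0192] F [-3.6218  2.1249  7.8363] yaw 25.243107319018083 p [0.5558 0.1728 0.3097] gap 0.05193836619002484
```

Request:
send_rows --pt "0 0 0 5 4.5" --pt "0 0 0 10 4.5" --pt "0 0 0 15 4.5" --pt "0 0 0 20 4.5"

```text
t: 13.45
position: [0.5569, 0.1719, 0.3088]
tool_rot: [[0.996, 0.088, 0.004], [0.088, -0.996, 0.001], [0.004, -0.001, -1.0]]
force: [2.3, -4.7, -1.2]
finger_gap: 0.0512
grasp_force: 66.2
```

```bash
python3 -c "
from h import *
tq()"
```

```text
t 13.45 axis torque 0.28593214151656493 M [ 1.3616 -0.0318  1.0424] F [ 2.2758 -4.725  -1.2084] yaw 5.051591180624741 p [0.5569 0.1719 0.3088] gap 0.05122183726777782
```

Request:
send_rows --pt "0 0 0 5 4.5" --pt "0 0 0 10 4.5" --pt "0 0 0 15 4.5" --pt "0 0 0 20 4.5"

```text
t: 13.85
position: [0.5566, 0.1708, 0.3094]
tool_rot: [[0.966, -0.258, 0.003], [-0.258, -0.966, -0.001], [0.003, -0.0, -1.0]]
force: [-2.2, -10.7, 6.0]
finger_gap: 0.0512
grasp_force: 87.3
```

```bash
python3 -c "
from h import *
tq()
im=cams.capture('scene');np.save('st1.npy',im)"
```

```text
t 13.85 axis torque 0.573108984629023 M [ 2.3047 -0.5873  1.84  ] F [ -2.1798 -10.6936   6.0194] yaw -14.968869462849486 p [0.5566 0.1708 0.3094] gap 0.05122589702674612
```

Request:
send_rows --pt "0 0 0 0 4.5" --pt "0 0 0 0 4.5"

```text
t: 14.1
position: [0.5561, 0.1709, 0.3099]
tool_rot: [[0.967, -0.256, 0.002], [-0.256, -0.967, -0.0], [0.002, -0.0, -1.0]]
force: [-4.4, -6.5, 11.0]
finger_gap: 0.0513
grasp_force: 86.8
```

```bash
python3 -c "
from h import *
tq()"
```

```text
t 14.1 axis torque -0.14395567776638418 M [0.6214 0.0875 0.1698] F [-4.4496 -6.4574 10.958 ] yaw -14.85772259637628 p [0.5561 0.1709 0.3099] gap 0.05130933367980938
```

Request:
send_rows --pt "0 0 0 0 7" --pt "0 0 0 0 7" --pt "0 0 0 -8 7" --pt "0 0 0 -16 7" --pt "0 0 0 -24 7" --pt "0 0 0 -32 7" --pt "0 0 0 -40 7" --pt "0 0 0 -40 7" --pt "0 0 0 -40 4.5" --pt "0 0 0 -40 4.5" --pt "0 0 0 -40 4.5" --pt "0 0 0 -40 4.5"

```text
t: 15.3
position: [0.5556, 0.1727, 0.3087]
tool_rot: [[0.906, 0.423, 0.001], [0.423, -0.906, 0.001], [0.001, -0.001, -1.0]]
force: [-3.7, 0.9, 9.9]
finger_gap: 0.0521
grasp_force: 60.6
```

Request:
send_rows --pt "0 0 0 5 4.5" --pt "0 0 0 10 4.5" --pt "0 0 0 15 4.5" --pt "0 0 0 20 4.5"

```text
t: 15.7
position: [0.5569, 0.1719, 0.3078]
tool_rot: [[0.996, 0.085, 0.003], [0.085, -0.996, 0.001], [0.003, -0.0, -1.0]]
force: [-2.0, -4.2, 9.6]
finger_gap: 0.0509
grasp_force: 64.4
```

```bash
python3 -c "
from h import *
tq()"
```

```text
t 15.7 axis torque 0.27737454733600897 M [1.295  0.1551 1.0064] F [-2.0186 -4.234   9.6104] yaw 4.867146876377733 p [0.5569 0.1719 0.3078] gap 0.05090750291014372
```

Request:
send_rows --pt "0 0 0 5 4.5" --pt "0 0 0 10 4.5"

```text
t: 15.9
position: [0.5572, 0.1712, 0.3078]
tool_rot: [[0.996, -0.09, 0.004], [-0.09, -0.996, -0.0], [0.004, -0.0, -1.0]]
force: [16.8, -6.4, -20.0]
finger_gap: 0.0509
grasp_force: 67.4
```

```bash
python3 -c "
from h import *
tq()"
```

```text
t 15.9 axis torque 0.5855968421658888 M [ 1.7216 -0.9333  1.5293] F [ 16.8373  -6.4222 -19.9616] yaw -5.142917243680264 p [0.5572 0.1712 0.3078] gap 0.05088442608792878
```

Request:
send_rows --pt "0 0 0 0 7" --pt "0 0 0 0 7" --pt "0 0 0 -8 7" --pt "0 0 0 -16 7" --pt "0 0 0 -24 7" --pt "0 0 0 -30 7" --pt "0 0 0 -35 7" --pt "0 0 0 -35 7" --pt "0 0 0 -35 4.5" --pt "0 0 0 -35 4.5" --pt "0 0 0 -35 4.5" --pt "0 0 0 -35 4.5"

```text
t: 17.1
position: [0.5553, 0.1727, 0.3085]
tool_rot: [[0.865, 0.502, -0.0], [0.502, -0.865, 0.001], [0.0, -0.001, -1.0]]
force: [-4.7, 0.6, 9.8]
finger_gap: 0.0521
grasp_force: 60.7
```

Request:
send_rows --pt "0 0 0 5 4.5" --pt "0 0 0 10 4.5" --pt "0 0 0 15 4.5" --pt "0 0 0 20 4.5"

```text
t: 17.5
position: [0.5568, 0.1723, 0.3076]
tool_rot: [[0.985, 0.173, 0.003], [0.173, -0.985, 0.001], [0.003, -0.001, -1.0]]
force: [5.4, 0.5, -2.0]
finger_gap: 0.0502
grasp_force: 62.2
```

```bash
python3 -c "
from h import *
tq()"
```

```text
t 17.5 axis torque 0.2180734033074591 M [ 0.1529 -0.4734  0.3053] F [ 5.3732  0.5464 -2.0204] yaw 9.95843693449766 p [0.5568 0.1723 0.3076] gap 0.05023987855259796
```

Request:
send_rows --pt "0 0 0 5 4.5"

```text
t: 17.6
position: [0.5569, 0.172, 0.3076]
tool_rot: [[0.996, 0.086, 0.003], [0.086, -0.996, 0.001], [0.003, -0.0, -1.0]]
force: [8.9, -1.7, -6.3]
finger_gap: 0.0503
grasp_force: 66.0
```

```bash
python3 -c "
from h import *
tq()"
```

```text
t 17.6 axis torque 0.36600799603793227 M [ 1.52   -0.1793  1.2099] F [ 8.9434 -1.6915 -6.34  ] yaw 4.952175238749325 p [0.5569 0.172  0.3076] gap 0.05028996309622464
```

Request:
send_rows --pt "0 0 0 5 4.5"

```text
t: 17.7
position: [0.5568, 0.1717, 0.3078]
tool_rot: [[1.0, -0.001, 0.003], [-0.001, -1.0, 0.0], [0.003, -0.0, -1.0]]
force: [-4.5, -7.4, 13.1]
finger_gap: 0.05
grasp_force: 71.9
```

```bash
python3 -c "
from h import *
tq()"
```

```text
t 17.7 axis torque 0.41145643876770693 M [2.0309 0.0607 1.543 ] F [-4.4829 -7.4433 13.0519] yaw -0.0314646162892352 p [0.5568 0.1717 0.3078] gap 0.05003272995118789
```

Request:
send_rows --pt "0 0 0 0 7" --pt "0 0 0 0 7" --pt "0 0 0 -8 7" --pt "0 0 0 -16 7" --pt "0 0 0 -24 7" --pt "0 0 0 -30 7" --pt "0 0 0 -30 7" --pt "0 0 0 -30 7" --pt "0 0 0 -30 4.5" --pt "0 0 0 -30 4.5" --pt "0 0 0 -30 4.5" --pt "0 0 0 -30 4.5"

```text
t: 18.9
position: [0.5553, 0.1728, 0.3085]
tool_rot: [[0.864, 0.503, -0.0], [0.503, -0.864, 0.001], [0.0, -0.001, -1.0]]
force: [-5.1, 1.6, 9.4]
finger_gap: 0.0519
grasp_force: 60.6
```

Request:
send_rows --pt "0 0 0 5 4.5" --pt "0 0 0 10 4.5" --pt "0 0 0 15 4.5"

```text
t: 19.2
position: [0.5562, 0.1725, 0.3076]
tool_rot: [[0.966, 0.26, 0.002], [0.26, -0.966, 0.001], [0.002, -0.001, -1.0]]
force: [4.9, -0.2, -8.5]
finger_gap: 0.0512
grasp_force: 64.3
```

```bash
python3 -c "
from h import *
tq()"
```

```text
t 19.2 axis torque 0.23859405597438876 M [ 1.4894 -0.1241  1.052 ] F [ 4.9335 -0.1634 -8.5435] yaw 15.050013811125524 p [0.5562 0.1725 0.3076] gap 0.05122584660633762
```

Request:
send_rows --pt "0 0 0 5 4.5"

```text
t: 19.3
position: [0.5565, 0.1723, 0.3073]
tool_rot: [[0.985, 0.174, 0.002], [0.174, -0.985, 0.001], [0.002, -0.0, -1.0]]
force: [7.8, 0.1, -13.4]
finger_gap: 0.0513
grasp_force: 64.5
```

```bash
python3 -c "
from h import *
tq()"
```

```text
t 19.3 axis torque 0.29644925283633705 M [ 1.4257 -0.7594  1.0537] F [  7.7826   0.1185 -13.4306] yaw 10.032447808004513 p [0.5565 0.1723 0.3073] gap 0.051269573917731626
```

Request:
send_rows --pt "0 0 0 5 4.5"

```text
t: 19.4
position: [0.5566, 0.1719, 0.3073]
tool_rot: [[0.996, 0.088, 0.002], [0.088, -0.996, 0.0], [0.002, -0.0, -1.0]]
force: [5.4, -3.7, -7.3]
finger_gap: 0.0514
grasp_force: 65.9
```

```bash
python3 -c "
from h import *
tq()"
```

```text
t 19.4 axis torque 0.31681984800005 M [ 1.3499 -0.5297  1.0475] F [ 5.4346 -3.7287 -7.3176] yaw 5.022491310833513 p [0.5566 0.1719 0.3073] gap 0.05143251375432917
```

Request:
send_rows --pt "0 0 0 0 7" --pt "0 0 0 0 7" --pt "0 0 0 -8 7" --pt "0 0 0 -16 7" --pt "0 0 0 -25 7" --pt "0 0 0 -25 7" --pt "0 0 0 -25 7" --pt "0 0 0 -25 4.5" --pt "0 0 0 -25 4.5" --pt "0 0 0 -25 4.5" --pt "0 0 0 -25 4.5"

```text
t: 20.5
position: [0.5553, 0.1727, 0.3084]
tool_rot: [[0.865, 0.502, -0.0], [0.502, -0.865, 0.001], [0.0, -0.001, -1.0]]
force: [-4.3, 1.1, 8.5]
finger_gap: 0.0522
grasp_force: 60.8
```

Request:
send_rows --pt "0 0 0 5 4.5" --pt "0 0 0 10 4.5" --pt "0 0 0 15 4.5"

```text
t: 20.8
position: [0.557, 0.1726, 0.3076]
tool_rot: [[0.966, 0.259, 0.004], [0.259, -0.966, 0.002], [0.004, -0.001, -1.0]]
force: [6.8, 0.5, -0.7]
finger_gap: 0.0505
grasp_force: 61.4
```

```bash
python3 -c "
from h import *
tq()"
```

```text
t 20.8 axis torque 0.30002306542846585 M [ 0.8759 -0.2178  0.7927] F [ 6.7804  0.5184 -0.7481] yaw 14.984181131344908 p [0.557  0.1726 0.3076] gap 0.0505044868608562
```

Request:
send_rows --pt "0 0 0 5 4.5"

```text
t: 20.9
position: [0.5574, 0.1724, 0.3076]
tool_rot: [[0.985, 0.173, 0.004], [0.173, -0.985, 0.002], [0.005, -0.001, -1.0]]
force: [15.1, 1.1, -16.9]
finger_gap: 0.0501
grasp_force: 64.5
```

```bash
python3 -c "
from h import *
tq()"
```

```text
t 20.9 axis torque 0.29484737438652764 M [ 0.9838 -0.7515  0.8185] F [ 15.0575   1.0743 -16.9337] yaw 9.97025447843767 p [0.5574 0.1724 0.3076] gap 0.05008268378160545
```

Request:
send_rows --pt "0 0 0 5 4.5"

```text
t: 21.0
position: [0.5578, 0.1719, 0.3074]
tool_rot: [[0.996, 0.086, 0.005], [0.086, -0.996, 0.001], [0.005, -0.001, -1.0]]
force: [7.1, 1.0, -4.4]
finger_gap: 0.05
grasp_force: 67.1
```

```bash
python3 -c "
from h import *
tq()"
```

```text
t 21.0 axis torque 0.3914158560231212 M [ 0.6983 -0.3323  0.7968] F [ 7.1469  0.9728 -4.3703] yaw 4.956572357135291 p [0.5578 0.1719 0.3074] gap 0.0499934457987614
```

Request:
send_rows --pt "0 0 0 0 7" --pt "0 0 0 0 7" --pt "0 0 0 -8 7" --pt "0 0 0 -16 7" --pt "0 0 0 -24 7" --pt "0 0 0 -24 7" --pt "0 0 0 -24 7" --pt "0 0 0 -24 4.5" --pt "0 0 0 -24 4.5" --pt "0 0 0 -24 4.5" --pt "0 0 0 -24 4.5"

```text
t: 22.1
position: [0.5553, 0.1727, 0.3085]
tool_rot: [[0.873, 0.487, -0.0], [0.487, -0.873, 0.001], [0.0, -0.001, -1.0]]
force: [-5.1, 0.8, 10.6]
finger_gap: 0.0521
grasp_force: 60.6
```

Request:
send_rows --pt "0 0 0 4 4.5" --pt "0 0 0 8 4.5"

```text
t: 22.3
position: [0.5559, 0.1727, 0.3079]
tool_rot: [[0.933, 0.359, 0.001], [0.359, -0.933, 0.001], [0.002, -0.001, -1.0]]
force: [9.1, 5.2, -14.2]
finger_gap: 0.0518
grasp_force: 65.4
```

```bash
python3 -c "
from h import *
tq()"
```

```text
t 22.3 axis torque 0.2183758939556219 M [ 0.846  -0.2349  0.6836] F [  9.0504   5.1943 -14.2266] yaw 21.055504545417968 p [0.5559 0.1727 0.3079] gap 0.051808393028373645
```

Request:
send_rows --pt "0 0 0 4 4.5"

```text
t: 22.4
position: [0.5562, 0.1726, 0.3075]
tool_rot: [[0.956, 0.293, 0.002], [0.293, -0.956, 0.001], [0.002, -0.001, -1.0]]
force: [-4.2, -1.6, 9.1]
finger_gap: 0.0518
grasp_force: 62.9
```

```bash
python3 -c "
from h import *
tq()"
```

```text
t 22.4 axis torque 0.2586306182758454 M [ 0.8637 -0.0106  0.7492] F [-4.1799 -1.614   9.0752] yaw 17.044080897114274 p [0.5562 0.1726 0.3075] gap 0.051827140204134425
```

Request:
send_rows --pt "0 0 0 4 4.5"

```text
t: 22.5
position: [0.5564, 0.1724, 0.3075]
tool_rot: [[0.974, 0.225, 0.002], [0.225, -0.974, 0.001], [0.002, -0.001, -1.0]]
force: [6.2, 0.6, -7.8]
finger_gap: 0.0512
grasp_force: 64.9
```

```bash
python3 -c "
from h import *
tq()"
```

```text
t 22.5 axis torque 0.2946480254059257 M [ 1.2548 -0.1613  0.9896] F [ 6.1961  0.5534 -7.7932] yaw 13.029824614079258 p [0.5564 0.1724 0.3075] gap 0.051244258962277314
```

Request:
send_rows --pt "0 0 0 4 4.5"

```text
t: 22.6
position: [0.5564, 0.1722, 0.3076]
tool_rot: [[0.988, 0.157, 0.002], [0.157, -0.988, 0.001], [0.002, -0.0, -1.0]]
force: [0.3, -2.6, 2.9]
finger_gap: 0.0515
grasp_force: 64.4
```

```bash
python3 -c "
from h import *
tq()"
```

```text
t 22.6 axis torque 0.35039844752321453 M [ 1.0666 -0.0675  0.9577] F [ 0.3032 -2.6467  2.8543] yaw 9.01861813905918 p [0.5564 0.1722 0.3076] gap 0.051461216928150026
```

Request:
send_rows --pt "0 0 0 4 4.5"

```text
t: 22.7
position: [0.5565, 0.172, 0.3076]
tool_rot: [[0.996, 0.087, 0.002], [0.087, -0.996, 0.0], [0.002, -0.0, -1.0]]
force: [9.5, -0.9, -13.1]
finger_gap: 0.051
grasp_force: 65.3
```

```bash
python3 -c "
from h import *
tq()"
```

```text
t 22.7 axis torque 0.3652720252794007 M [ 1.2881 -0.1431  1.0881] F [  9.453   -0.9184 -13.1186] yaw 5.017933338152898 p [0.5565 0.172  0.3076] gap 0.05104762723481901
```

Request:
send_rows --pt "0 0 0 0 7" --pt "0 0 0 0 7" --pt "0 0 0 -8 7" --pt "0 0 0 -16 7" --pt "0 0 0 -24 7" --pt "0 0 0 -24 7" --pt "0 0 0 -24 7" --pt "0 0 0 -24 4.5" --pt "0 0 0 -24 4.5" --pt "0 0 0 -24 4.5" --pt "0 0 0 -24 4.5"

```text
t: 23.8
position: [0.5553, 0.1727, 0.3082]
tool_rot: [[0.873, 0.487, -0.0], [0.487, -0.873, 0.001], [0.0, -0.001, -1.0]]
force: [-3.9, 0.6, 7.2]
finger_gap: 0.0518
grasp_force: 60.7
```

Request:
send_rows --pt "0 0 0 4 4.5" --pt "0 0 0 8 4.5"

```text
t: 24.0
position: [0.5561, 0.1727, 0.3078]
tool_rot: [[0.933, 0.359, 0.002], [0.359, -0.933, 0.002], [0.002, -0.001, -1.0]]
force: [11.7, 4.5, -18.0]
finger_gap: 0.0507
grasp_force: 65.7
```

```bash
python3 -c "
from h import *
tq()"
```

```text
t 24.0 axis torque 0.1746255350043645 M [ 0.9977 -0.8154  0.6866] F [ 11.7437   4.5223 -18.0333] yaw 21.06472215959844 p [0.5561 0.1727 0.3078] gap 0.05069106025691268
```

Request:
send_rows --pt "0 0 0 4 4.5"

```text
t: 24.1
position: [0.5562, 0.1726, 0.3078]
tool_rot: [[0.956, 0.293, 0.002], [0.293, -0.956, 0.001], [0.002, -0.001, -1.0]]
force: [12.7, 4.0, -19.1]
finger_gap: 0.0504
grasp_force: 65.9
```

```bash
python3 -c "
from h import *
tq()"
```

```text
t 24.1 axis torque 0.2652498729721787 M [ 0.8462 -0.6221  0.7183] F [ 12.748    3.9669 -19.1444] yaw 17.054622833903764 p [0.5562 0.1726 0.3078] gap 0.05035574003687362
```

Request:
send_rows --pt "0 0 0 4 4.5"

```text
t: 24.2
position: [0.5564, 0.1724, 0.3075]
tool_rot: [[0.974, 0.226, 0.002], [0.226, -0.974, 0.001], [0.002, -0.001, -1.0]]
force: [-1.1, -1.2, 7.1]
finger_gap: 0.0504
grasp_force: 60.8
```

```bash
python3 -c "
from h import *
tq()"
```

```text
t 24.2 axis torque 0.3989197667155061 M [ 0.7052 -0.2076  0.8148] F [-1.1005 -1.2139  7.0798] yaw 13.047291751661232 p [0.5564 0.1724 0.3075] gap 0.05043960615014019
```

Request:
send_rows --pt "0 0 0 4 4.5"

```text
t: 24.3
position: [0.5565, 0.1722, 0.3076]
tool_rot: [[0.988, 0.157, 0.002], [0.157, -0.988, 0.001], [0.002, -0.0, -1.0]]
force: [8.2, 0.1, -11.0]
finger_gap: 0.0501
grasp_force: 64.8
```

```bash
python3 -c "
from h import *
tq()"
```

```text
t 24.3 axis torque 0.3146594715016221 M [ 1.0858 -0.2915  0.9167] F [  8.1552   0.0933 -10.9963] yaw 9.028148776557082 p [0.5565 0.1722 0.3076] gap 0.05007949302907968
```

Request:
send_rows --pt "0 0 0 4 4.5"

```text
t: 24.4
position: [0.5565, 0.172, 0.3077]
tool_rot: [[0.996, 0.088, 0.002], [0.088, -0.996, 0.0], [0.002, -0.0, -1.0]]
force: [-3.4, -3.9, 11.4]
finger_gap: 0.0497
grasp_force: 67.2
```

```bash
python3 -c "
from h import *
tq()
a=np.load('rel.npy');b=cams.capture('scene');np.save('st5.npy',b)
c=[cv2.resize(i[160:200,300:340],None,fx=9,fy=9,interpolation=2) for i in(a,b)]
cv2.imwrite('pics/cmp.png',np.hstack(c)[:,:,::-1])"
```

```text
t 24.4 axis torque 0.4367459850643313 M [ 1.2342 -0.009   1.147 ] F [-3.4429 -3.916  11.3876] yaw 5.024302010029575 p [0.5565 0.172  0.3077] gap 0.04972856882995573
```

Request:
send_rows --pt "0 0 0 0 7" --pt "0 0 0 0 7" --pt "0 0 0 -8 7" --pt "0 0 0 -16 7" --pt "0 0 0 -24 7" --pt "0 0 0 -24 7" --pt "0 0 0 -24 7" --pt "0 0 0 -24 4.5" --pt "0 0 0 -24 4.5" --pt "0 0 0 -24 4.5" --pt "0 0 0 -24 4.5"

```text
t: 25.55
position: [0.5553, 0.1727, 0.3085]
tool_rot: [[0.873, 0.487, -0.0], [0.487, -0.873, 0.001], [0.0, -0.001, -1.0]]
force: [-5.2, 1.4, 10.2]
finger_gap: 0.0521
grasp_force: 60.5
```

Request:
send_rows --pt "0 0 0 4 4.5" --pt "0 0 0 8 4.5"

```text
t: 25.75
position: [0.556, 0.1727, 0.3079]
tool_rot: [[0.933, 0.359, 0.002], [0.359, -0.933, 0.001], [0.002, -0.001, -1.0]]
force: [8.6, 3.3, -13.5]
finger_gap: 0.0517
grasp_force: 65.0
```

```bash
python3 -c "
from h import *
tq()"
```

```text
t 25.75 axis torque 0.27088614654014437 M [ 0.9721 -0.3804  0.8028] F [  8.6107   3.3113 -13.477 ] yaw 21.067028578824182 p [0.556  0.1727 0.3079] gap 0.05170990811134279
```

Request:
send_rows --pt "0 0 0 4 4.5"

```text
t: 25.85
position: [0.5566, 0.1727, 0.3075]
tool_rot: [[0.956, 0.293, 0.003], [0.293, -0.956, 0.002], [0.003, -0.001, -1.0]]
force: [14.0, 3.7, -20.8]
finger_gap: 0.0517
grasp_force: 66.0
```

```bash
python3 -c "
from h import *
tq()"
```

```text
t 25.85 axis torque 0.2451901523340318 M [ 1.0882 -0.4759  0.8306] F [ 14.0453   3.7153 -20.8002] yaw 17.057964875845414 p [0.5566 0.1727 0.3075] gap 0.051660671071798794
```

Request:
send_rows --pt "0 0 0 4 4.5"

```text
t: 25.95
position: [0.5564, 0.1724, 0.3076]
tool_rot: [[0.974, 0.226, 0.002], [0.226, -0.974, 0.001], [0.002, -0.0, -1.0]]
force: [3.6, 0.6, -2.1]
finger_gap: 0.0512
grasp_force: 63.0
```

```bash
python3 -c "
from h import *
tq()"
```

```text
t 25.95 axis torque 0.47458596902471223 M [ 0.5797 -0.0101  0.8436] F [ 3.5982  0.5633 -2.0988] yaw 13.038979630273401 p [0.5564 0.1724 0.3076] gap 0.051217775067012014
```

Request:
send_rows --pt "0 0 0 4 4.5"

```text
t: 26.05
position: [0.5563, 0.1722, 0.3076]
tool_rot: [[0.988, 0.157, 0.002], [0.157, -0.988, 0.0], [0.002, -0.0, -1.0]]
force: [5.0, -0.4, -3.1]
finger_gap: 0.0514
grasp_force: 62.7
```

```bash
python3 -c "
from h import *
tq()"
```

```text
t 26.05 axis torque 0.32736570309233876 M [ 0.7871 -0.4966  0.7634] F [ 5.0268 -0.4172 -3.0935] yaw 9.033486680474514 p [0.5563 0.1722 0.3076] gap 0.051400377061995094
```

Request:
send_rows --pt "0 0 0 4 4.5"

```text
t: 26.15
position: [0.5563, 0.172, 0.3078]
tool_rot: [[0.996, 0.088, 0.001], [0.088, -0.996, 0.0], [0.001, 0.0, -1.0]]
force: [7.5, -1.7, -8.1]
finger_gap: 0.0513
grasp_force: 63.7
```

```bash
python3 -c "
from h import *
tq()"
```

```text
t 26.15 axis torque 0.40998518504132664 M [ 1.0956 -0.1164  1.0382] F [ 7.4936 -1.7127 -8.1406] yaw 5.029755104535801 p [0.5563 0.172  0.3078] gap 0.051259973531401805
```

Request:
send_rows --pt "0 0 0 0 4.5" --pt "0 0 0 0 4.5" --pt "0 0 0 0 4.5"

```text
t: 26.45
position: [0.5563, 0.1719, 0.3077]
tool_rot: [[0.996, 0.092, 0.001], [0.092, -0.996, 0.001], [0.001, -0.0, -1.0]]
force: [4.3, 0.0, -2.2]
finger_gap: 0.0516
grasp_force: 64.5
```

```bash
python3 -c "
from h import *
tq()"
```

```text
t 26.45 axis torque -0.054436380082891485 M [ 0.9275 -0.1468  0.4219] F [ 4.3371  0.0141 -2.2121] yaw 5.277286853198295 p [0.5563 0.1719 0.3077] gap 0.05156512142877813
```

Request:
send_rows --pt "0 0 0 0 7" --pt "0 0 0 0 7" --pt "0 0 0 -8 7" --pt "0 0 0 -16 7" --pt "0 0 0 -24 7" --pt "0 0 0 -24 7" --pt "0 0 0 -24 7" --pt "0 0 0 -24 4.5" --pt "0 0 0 -24 4.5" --pt "0 0 0 -24 4.5" --pt "0 0 0 -24 4.5"

```text
t: 27.55
position: [0.5552, 0.1727, 0.3083]
tool_rot: [[0.873, 0.487, -0.0], [0.487, -0.873, 0.001], [-0.0, -0.001, -1.0]]
force: [-5.1, 1.1, 9.1]
finger_gap: 0.0514
grasp_force: 61.0
```

Request:
send_rows --pt "0 0 0 4 4.5" --pt "0 0 0 8 4.5"

```text
t: 27.75
position: [0.5558, 0.1726, 0.3077]
tool_rot: [[0.933, 0.36, 0.001], [0.36, -0.933, 0.001], [0.001, -0.001, -1.0]]
force: [-0.8, 2.0, -0.2]
finger_gap: 0.0512
grasp_force: 62.3
```

```bash
python3 -c "
from h import *
tq()"
```

```text
t 27.75 axis torque 0.19968685249344786 M [-0.0773 -0.2215  0.1748] F [-0.7685  2.0163 -0.201 ] yaw 21.070329915223812 p [0.5558 0.1726 0.3077] gap 0.05123929579227283
```

Request:
send_rows --pt "0 0 0 4 4.5"

```text
t: 27.85
position: [0.5558, 0.1725, 0.3078]
tool_rot: [[0.956, 0.293, 0.001], [0.293, -0.956, 0.001], [0.001, -0.0, -1.0]]
force: [-0.3, 1.8, 0.3]
finger_gap: 0.0509
grasp_force: 62.2
```

```bash
python3 -c "
from h import *
tq()"
```

```text
t 27.85 axis torque 0.20079380559596177 M [-0.0697 -0.0232  0.1895] F [-0.2652  1.8456  0.2561] yaw 17.052066300067604 p [0.5558 0.1725 0.3078] gap 0.050885022294887075
```

Request:
send_rows --pt "0 0 0 4 4.5"

```text
t: 27.95
position: [0.5559, 0.1724, 0.3078]
tool_rot: [[0.974, 0.226, 0.001], [0.226, -0.974, 0.0], [0.001, -0.0, -1.0]]
force: [0.6, 1.1, -0.3]
finger_gap: 0.0505
grasp_force: 61.9
```

```bash
python3 -c "
from h import *
tq()"
```

```text
t 27.95 axis torque 0.4670577707004063 M [-0.1235 -0.2705  0.4508] F [ 0.5598  1.1382 -0.2843] yaw 13.043876983834227 p [0.5559 0.1724 0.3078] gap 0.05046372291670347
```

Request:
send_rows --pt "0 0 0 4 4.5"

```text
t: 28.05
position: [0.5562, 0.1722, 0.3075]
tool_rot: [[0.988, 0.157, 0.002], [0.157, -0.988, 0.0], [0.002, -0.0, -1.0]]
force: [5.1, 0.7, -5.8]
finger_gap: 0.0505
grasp_force: 64.9
```

```bash
python3 -c "
from h import *
tq()"
```

```text
t 28.05 axis torque 0.5611054298943191 M [ 0.9532 -0.2784  1.1263] F [ 5.104   0.7026 -5.8024] yaw 9.051421548171186 p [0.5562 0.1722 0.3075] gap 0.05046165653374362
```

The torque has stepped up to about 0.5 N m, so I'll stop turning. Release, retreat and check.

Request:
send_rows --pt "0 0 0 0 7.5" --pt "0 0 0 0 7.5" --pt "0 0 0 0 7.5" --pt "0 0 -3 0 7.5" --pt "0 0 -7 0 7.5" --pt "0 0 -9 0 5" --pt "-1.5 0 -9 0 4" --pt "-1.5 0 -9 0 4" --pt "-1.5 0 -9 0 4"

```text
t: 28.95
position: [0.541, 0.1692, 0.3973]
tool_rot: [[0.987, 0.161, -0.0], [0.161, -0.987, -0.0], [-0.0, 0.0, -1.0]]
force: [-0.1, -0.1, -0.6]
finger_gap: 0.0399
grasp_force: 0.0
```

```bash
python3 -c "
from h import *
tq();rel([.5429,.1715,.358],5.1)
a=np.load('rel.npy');b=cams.capture('scene');np.save('fin.npy',b)
c=[cv2.resize(i[160:200,300:340],None,fx=9,fy=9,interpolation=2) for i in(a,b)]
cv2.imwrite('pics/cmp.png',np.hstack(c)[:,:,::-1])"
```

```text
t 28.95 axis torque 0.015964785781310165 M [0.0138 0.0004 0.0254] F [-0.1118 -0.0685 -0.5585] yaw 9.2532608021512 p [0.541  0.1692 0.3973] gap 0.03991331607718803
t 28.95 p [0.541  0.1692 0.3973] yaw 9.2532608021512 F [-0.1118 -0.0685 -0.5585] T [-0.0042  0.0361  0.0246] gap 0.03991331607718803 gf 0.0
shift cm [ 0.2271 -0.196   3.9333] turn 4.1532608021512
```

View pics/cmp.png

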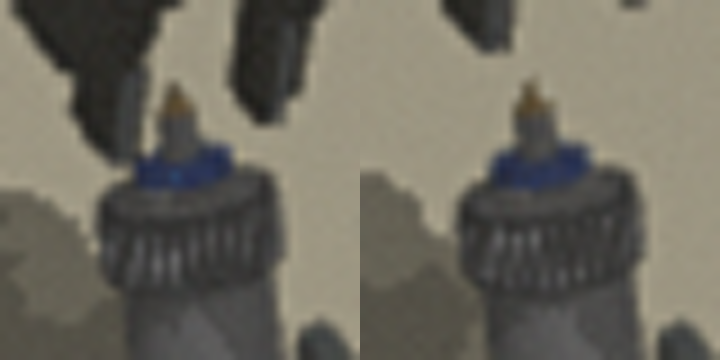

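Compare picture: on the right, the collar (540,165) sits flat on the jaws and the needle stands on the chuck axis. Next is a light sideways push on the neck to check that it is clamped.

Request:
send_rows --pt "0.2 -0.2 0 4 4" --pt "0.2 -0.2 2 4 4" --pt "0.2 -0.2 4 4 4" --pt "0.2 -0.2 4 4 3" --pt "0.2 -0.2 4 4 3" --pt "0.2 -0.2 4 4 3"

```text
t: 29.6
position: [0.5432, 0.1718, 0.3583]
tool_rot: [[0.996, 0.091, 0.001], [0.091, -0.996, 0.0], [0.001, -0.0, -1.0]]
force: [0.3, 0.4, 0.2]
finger_gap: 0.0297
grasp_force: 0.0
```

Request:
send_rows --pt "0 0.3 0 0 3" --pt "0 0.6 0 0 3" --pt "0 0.75 0 0 3" --pt "0 0.75 0 0 3"

```text
t: 30.0
position: [0.5435, 0.1637, 0.3577]
tool_rot: [[0.996, 0.091, 0.0], [0.091, -0.996, -0.0], [0.0, 0.0, -1.0]]
force: [-0.3, -0.0, 0.1]
finger_gap: 0.0299
grasp_force: 0.0
```

Request:
send_rows --pt "0 0.1 0 0 3" --pt "0 0.1 0 0 3"

```text
t: 30.2
position: [0.5435, 0.1631, 0.3576]
tool_rot: [[0.996, 0.091, 0.0], [0.091, -0.996, -0.0], [0.0, 0.0, -1.0]]
force: [0.0, -0.7, -0.7]
finger_gap: 0.03
grasp_force: 0.0
```

Request:
send_rows --pt "0 0.1 0 0 3" --pt "0 0.1 0 0 3"

```text
t: 30.4
position: [0.5436, 0.1621, 0.3575]
tool_rot: [[0.996, 0.091, -0.0], [0.091, -0.996, -0.0], [-0.0, 0.0, -1.0]]
force: [1.6, 0.1, -1.5]
finger_gap: 0.0299
grasp_force: 0.0
```

Request:
send_rows --pt "0 0.1 0 0 3" --pt "0 0.1 0 0 3"

```text
t: 30.6
position: [0.5436, 0.1615, 0.3575]
tool_rot: [[0.996, 0.091, 0.0], [0.091, -0.996, 0.001], [0.0, -0.001, -1.0]]
force: [-0.6, 1.6, -0.5]
finger_gap: 0.0303
grasp_force: 0.6
```

Contact has begun. Push on in small steps.

Request:
send_rows --pt "0 0.1 0 0 3" --pt "0 0.1 0 0 3"

```text
t: 30.8
position: [0.5436, 0.1609, 0.3576]
tool_rot: [[0.996, 0.092, 0.0], [0.092, -0.996, 0.001], [0.0, -0.001, -1.0]]
force: [-0.1, 4.1, -0.5]
finger_gap: 0.0302
grasp_force: 2.1
```

Request:
send_rows --pt "0 0.1 0 0 3" --pt "0 0.1 0 0 3"

```text
t: 31.0
position: [0.5437, 0.1604, 0.3576]
tool_rot: [[0.996, 0.092, 0.0], [0.092, -0.996, 0.002], [0.0, -0.002, -1.0]]
force: [-1.3, 7.0, -1.1]
finger_gap: 0.0303
grasp_force: 3.3
```

Request:
send_rows --pt "0 0.1 0 0 3" --pt "0 0.1 0 0 3"

```text
t: 31.2
position: [0.5437, 0.16, 0.3577]
tool_rot: [[0.996, 0.093, 0.0], [0.093, -0.996, 0.003], [0.001, -0.003, -1.0]]
force: [-0.1, 8.3, -1.9]
finger_gap: 0.03
grasp_force: 4.2
```

Stiff response with no free play. I'll regrip the sleeve for a careful torque check.

Request:
send_rows --pt "0 -0.6 0 0 3" --pt "0 -1.2 0 0 3" --pt "0 -1.2 0 0 4" --pt "0 -1.2 -3 0 6" --pt "0 -1.2 -4 0 8" --pt "1.2 -1.2 -4 -8 8" --pt "1.2 -1.2 -4 -16 8" --pt "1.2 -1.2 -4 -20 8" --pt "1.2 -1.2 -4 -20 8"

```text
t: 32.1
position: [0.5549, 0.1707, 0.3973]
tool_rot: [[0.904, 0.427, 0.0], [0.427, -0.904, -0.0], [-0.0, 0.0, -1.0]]
force: [0.9, 0.1, 0.3]
finger_gap: 0.0798
grasp_force: 0.0
```

```bash
python3 -c "
from h import *
rel([.5555,.1722,.3085],25.2)"
```

```text
t 32.1 p [0.5549 0.1707 0.3973] yaw 25.253317529065317 F [0.9267 0.1261 0.3459] T [ 0.0237 -0.0384 -0.0137] gap 0.07977367593959916 gf 0.0
shift cm [ 0.1158 -0.1116  8.8823] turn 0.053317529065317615
```

Request:
send_rows --pt "0.1 -0.1 4 0 8" --pt "0.1 -0.1 8 0 8" --pt "0.1 -0.1 8.9 0 8" --pt "0.1 -0.1 8.9 0 8" --pt "0.1 -0.1 8.9 0 4.5" --pt "0.1 -0.1 8.9 0 4.5" --pt "0.1 -0.1 8.9 0 4.5" --pt "0.1 -0.1 8.9 0 4.5" --pt "0.1 -0.1 8.9 0 4.5"

```text
t: 33.0
position: [0.5558, 0.173, 0.3115]
tool_rot: [[0.905, 0.426, 0.004], [0.426, -0.905, 0.001], [0.004, 0.0, -1.0]]
force: [-3.1, -1.0, 9.9]
finger_gap: 0.0515
grasp_force: 60.5
```

```bash
python3 -c "
from h import *
tq()"
```

```text
t 33.0 axis torque -0.04993485400142819 M [-0.1853  0.0758 -0.1509] F [-3.0662 -1.0246  9.9442] yaw 25.205051200519957 p [0.5558 0.173  0.3115] gap 0.051546164858073965
```

Request:
send_rows --pt "0 0 0 4 4.5"

```text
t: 33.1
position: [0.5561, 0.1729, 0.3114]
tool_rot: [[0.932, 0.362, 0.005], [0.362, -0.932, 0.001], [0.005, 0.0, -1.0]]
force: [7.3, -0.3, -5.3]
finger_gap: 0.0513
grasp_force: 62.9
```

```bash
python3 -c "
from h import *
tq()"
```

```text
t 33.1 axis torque 0.3687481491900482 M [0.5282 0.0653 0.7   ] F [ 7.3339 -0.3263 -5.3359] yaw 21.245618048419615 p [0.5561 0.1729 0.3114] gap 0.05134512379209499
```

Request:
send_rows --pt "0 0 0 3 4.5"

```text
t: 33.2
position: [0.5569, 0.1729, 0.3112]
tool_rot: [[0.951, 0.311, 0.006], [0.311, -0.951, 0.002], [0.007, 0.0, -1.0]]
force: [4.9, -1.7, 1.4]
finger_gap: 0.051
grasp_force: 59.3
```

```bash
python3 -c "
from h import *
tq()"
```

```text
t 33.2 axis torque 0.4458173273013608 M [ 0.7143 -0.3211  0.8674] F [ 4.9174 -1.7413  1.3918] yaw 18.094279633639026 p [0.5569 0.1729 0.3112] gap 0.05095412694091612
```

The torque reads 0.45 N m, where it read about 0.25 N m when turning free, so the shank is hand-tight. Release and retreat.

Request:
send_rows --pt "0 0 0 0 7.5" --pt "0 0 0 0 7.5" --pt "0 0 0 0 7.5" --pt "0 0 -3 0 7.5" --pt "0 0 -7 0 7.5" --pt "0 0 -11 0 7.5" --pt "0 0 -14 0 7.5" --pt "0 0 -14 0 7.5" --pt "0 0 -14 0 7.5" --pt "0 0 -14 0 7.5"

```text
t: 34.2
position: [0.5549, 0.1724, 0.4473]
tool_rot: [[0.95, 0.313, -0.002], [0.313, -0.95, -0.001], [-0.002, 0.0, -1.0]]
force: [0.2, -0.2, -0.2]
finger_gap: 0.075
grasp_force: 0.0
```

```bash
python3 -c "
from h import *
from workcell import manip
tq()
b=cams.capture('scene').astype(int);a=np.load('fin.npy').astype(int)
m=lambda i:np.argwhere((i[160:190,300:340,2]-i[160:190,300:340,0])>15).mean(0)
print(m(a),m(b));print(manip.hand_in())"
```

```text
t 34.2 axis torque -0.039670153011699086 M [ 0.0352  0.0941 -0.0218] F [ 0.244  -0.2144 -0.1879] yaw 18.24613034625335 p [0.5549 0.1724 0.4473] gap 0.07496337561446002
[18.4444 19.6111] [18.5588 19.4706]
the job is handed in; nothing more can be done
None
```

The blue sprayer is seated in the tilted chuck, needle up, with the sleeve closed to about 0.45 N m (the 0.4–0.55 N m hand-tight range, estimated from noisy wrist readings); the job was handed in at about 34 s, and the hand-in reported no verdict.

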